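# Open a measuring channel: cap to its rack, light shield over the cup

## Robot

A 6-joint arm with a two-finger parallel gripper is mounted at the origin on the work surface. World frame = base frame: x ahead of the robot, y to its left, z up, the work surface at z = 0. Lengths are in m, angles in rad, forces in N, time in s.
With the tool pointing down it reaches from about 0.425 to 0.95 m from the base axis. Payload 14.7 kg.
Tool frame: the origin (TCP) lies at the very end of the fingers, on their centre line; the grasp point (between the pads) lies 19 mm behind it; z points along the fingers, y is the direction in which the jaws open and shut (so a half turn about z gives the same grasp; the last joint's range is limited). The gripper opens to 85 mm and grips with 20 to 120 N. Pads are 22 mm wide; open, the fingers measure 114 mm over their backs; the gripper's body (76 mm by 85 mm) begins 54 mm behind the grasp point. The pads swing forward as they close: fully open they stand 13 mm farther back than shut.
Start: joints at [-1.385, 0.48, 1.596, -0, 1.065, -0.047], TCP at [0.15, -0.632, 0.231] pointing down, gripper open.
Joint ranges: [-2.75, 2.75], [-0.82, 2.05], [0.23, 2.67], [-1.56, 4.7], [0.09, 2.69], [-2.92, 2.92]. Speed limits (rad/s): [1.89, 1.89, 2.39, 3.01, 3.01, 3.01].

## Interface

Orientations are given as [roll, pitch, yaw] about the fixed x, y, z axes, in that order (R = Rz(yaw) Ry(pitch) Rx(roll)).
In Python, from cell import env gives the robot as it stands.
- The arm moves only by the tool jog_arm, never from a script. Its argument "motion" is a list of rows, each an object of numbers: "jaw": the finger opening in mm, from 0 to 85.4; "tx", "ty", "tz": the shift along the world's x, y, z in mm; "rx", "ry", "rz": the turn, a rotation vector about the world's x, y, z in rad. A call has exactly 10 rows; each row shifts and turns the commanded pose from where the row before left it; what a row does not reach is not made up. A row lasts 1/12 s, in which the tool goes at most 41.7 mm and 7.16 degrees, less where a joint would pass 70% of its speed; a pose out of reach is approached as far as the arm can. A call with a gripper value outside its range is refused whole. The fingers move at their own pace and stop on an object; "force" is the grip in N (left out, the last holds). Time passes only in rows, so rows that do not move let the fingers close, or fill a call up. It gives the time, the measured TCP pose, the force and the opening at its end, in the units of the state.
- env.get_obs(): the state, without advancing time (a new reading comes with each control period).
- env.grab_frame(name): name is "scene" or "top" or "wrist"; returns a dict with "color" (400x640x3 uint8, blue, green, red), "z_map" (400x640 float32, m along the optical axis (not along the pixel's ray), 0 where there is no reading), "fx", "fy", "cx", "cy" (pixels), "extrinsics" (4x4, takes a point from world to camera coordinates); the wrist camera has in their place "hand_eye" (4x4, takes a point from camera to tool coordinates, whose origin is the TCP and whose axes are the flange's). Camera axes: x right, y up, looking along -z (the intrinsics and any distortion apply to the point x, -y, -z); pixel columns grow to the right and rows downward; lengths in m; the calibration is good to about 2 mm. A picture is of the moment at which its call begins: read the wrist's pose just before it.
- env.finish_job(): hands the job in, once; it reports no verdict.
The state is a dict: "clock": time; "q": joint angles; "qvel": joint speeds; "joint_torque": joint torques, N m; "position": TCP position; "eef_rot": TCP orientation; "contact_force": force on the tool from outside, world axes, zero at the start; "ft_torque": the same for the moment, N m; "gripper_width": opening from 0.0 (shut) to 1.0 (fully open).
Only numpy, scipy, OpenCV 4.12 (cv2) and the standard library are available. Lean on these libraries where they do the work, as an engineer would, in place of code of your own. Each camera call takes 0.05 s, during which the arm holds its last target. There are 200 camera calls.

## Task

Get the one channel of the analyser that is still covered ready for measuring: lift the orange dust cap off its glass cup and set it, mouth down, into the free well of the white cap rack, and slide the spare black collar from the white tile down over that uncovered cup until it rests flat on its seat. The cups are glass, so go gently and lower both parts into place rather than dropping them. Leave the other caps, collars and glassware where they are.

Things in the scene. Friction and masses are not known exactly. Their poses are not given: they have to be found in the camera images.
- analyser: Fixed light-grey analyser, 220 mm deep (x) by 340 mm wide (y), flat deck at z = 113 mm. Origin on the bench below the middle of the row of four cups; x points to its back, y along the row. Front face at x = -65 mm, back at x = +155 mm. Cups at y = +105, +35, -35, -105 mm. Nothing else stands up from the deck.
- cap: Loose orange dust cap, an upside-down cup: 42 mm outer diameter, 32 mm tall, top 4 mm thick, bore 36 mm, 25 g (varies). It sits mouth down, with 3 mm play all round, over one of the four glass cups (any of them), its mouth 26 mm and its top 58 mm above that cup's seat. Origin at the centre of its mouth (lower edge), z up.
- cap_rack: Fixed white cap rack, 128 x 128 x 20 mm, any yaw; origin centre of underside. Four wells (48 mm diameter, 12 mm deep, 2 mm chamfer) at x, y = +-32 mm; the one at x = y = -32 mm is free, the others hold caps standing 20 mm proud. Fingers closing along a diagonal of the rack clear the neighbours; along its sides there are only 22 mm between caps.
- free_well (a point): Centre of the floor of the free well, 8 mm above the bench and 12 mm below the rack's top face.
- collar: Loose black light-shield collar, a plain ring 45 mm outer diameter, 36 mm bore, 24 mm tall, same both ways up, about 40 g (varies). It stands on the white tile. Origin at the centre of its lower face, z along its bore.
- collar_mid (a point): Centre of the spare collar, on its axis at half height (12 mm above its lower face).
- tile: Fixed white ceramic tile, 100 x 100 mm, 6 mm thick, lying on the bench; the spare collar stands at or near its middle. Origin at the centre of its underside.
- cup_1: Fixed upright straight glass cup 1 on the analyser's deck, 30 mm outer diameter, 54 mm tall, fragile. Origin at the centre of its foot, on a flat black seat (54 mm diameter, top at z = 115 mm) on which a collar rests, 3 mm play all round the cup. One cup carries the dust cap and no collar; the other three are open and have collars.
- cup_2: Fixed upright straight glass cup 2 on the analyser's deck, 30 mm outer diameter, 54 mm tall, fragile. Origin at the centre of its foot, on a flat black seat (54 mm diameter, top at z = 115 mm) on which a collar rests, 3 mm play all round the cup. One cup carries the dust cap and no collar; the other three are open and have collars.
- cup_3: Fixed upright straight glass cup 3 on the analyser's deck, 30 mm outer diameter, 54 mm tall, fragile. Origin at the centre of its foot, on a flat black seat (54 mm diameter, top at z = 115 mm) on which a collar rests, 3 mm play all round the cup. One cup carries the dust cap and no collar; the other three are open and have collars.
- cup_4: Fixed upright straight glass cup 4 on the analyser's deck, 30 mm outer diameter, 54 mm tall, fragile. Origin at the centre of its foot, on a flat black seat (54 mm diameter, top at z = 115 mm) on which a collar rests, 3 mm play all round the cup. One cup carries the dust cap and no collar; the other three are open and have collars.
- fitted_collar_1: Collar like the spare one, already in place on its seat round one of the other cups. Origin at the centre of its lower face. Stays there.
- parked_cap_1: Orange dust cap like the one to be moved, already in its well of the rack, mouth down. Origin at the centre of its mouth. Stays there.
- fitted_collar_2: Collar like the spare one, already in place on its seat round one of the other cups. Origin at the centre of its lower face. Stays there.
- parked_cap_2: Orange dust cap like the one to be moved, already in its well of the rack, mouth down. Origin at the centre of its mouth. Stays there.
- fitted_collar_3: Collar like the spare one, already in place on its seat round one of the other cups. Origin at the centre of its lower face. Stays there.
- parked_cap_3: Orange dust cap like the one to be moved, already in its well of the rack, mouth down. Origin at the centre of its mouth. Stays there.
- flask: Bystander: conical glass flask, 76 mm across the foot, 115 mm tall, standing on the bench behind the rack and tile. Origin under its middle.
- wash_bottle: Bystander: pale wash bottle with a red top and spout, 68 mm diameter, 180 mm tall, standing on the bench to the left of the analyser (+y side), at the back. Origin under its middle.
Things that resemble listed ones, but are neither listed nor needed, are in the scene too. Several things have the shape of the cap_rack; the one meant has the colours described above. Leave any red look-alike of the cap alone.

How it is judged:
By the outcome, as a careful person would: the job done as asked, in the order asked, and still so for the second after the job is handed in, with the robot touching nothing.
It also fails if it takes over 72 s, if anything falls off the work surface, if the arm or the gripper's body presses on something with over 40 N, if the wrist force passes 120 N, or if a joint passes its speed limit or range.

## Working session

There is one attempt and no reset: what is moved stays moved. The work goes in short steps, Python scripts to look and compute and a tool call to move; the robot and the scene stay as the last step left them, time stands still between calls to the robot, and variables do not carry over. Pictures are saved under pics/ and viewed, about 8 in all and at most 12, crops included, and the job is handed in when it is done.

Besides the shell and the picture viewer there is one more tool, called after "Call:" by a JSON object that holds its "api" and its "payload", one argument or row to a line. jog_arm: Moves the arm, as the interface text tells. Its arguments: {"type":"object","properties":{"motion":{"type":"array"},"force":{"type":"number"}},"required":["motion"]}

```bash
ls; mkdir -p pics; cat > h.py <<'E'
import numpy as np, cv2
from cell import env
from scipy.spatial.transform import Rotation as R
def grab(n):
    o=env.get_obs(); f=env.grab_frame(n)
    if n=="wrist":
        T=np.eye(4); T[:3,:3]=R.from_euler('xyz',o["eef_rot"]).as_matrix() if len(o["eef_rot"])==3 else R.from_quat(o["eef_rot"]).as_matrix()
        T[:3,3]=o["position"]; f["c2w"]=T@np.array(f["hand_eye"])
    else: f["c2w"]=np.linalg.inv(np.array(f["extrinsics"]))
    return f
def cloud(f):
    z=f["z_map"]; v,u=np.mgrid[:z.shape[0],:z.shape[1]]
    P=np.stack([(u-f["cx"])/f["fx"]*z,-(v-f["cy"])/f["fy"]*z,-z],-1)
    W=P@f["c2w"][:3,:3].T+f["c2w"][:3,3]; W[z==0]=np.nan
    return W
def ray(f,u,v,zw):
    d=f["c2w"][:3,:3]@np.array([(u-f["cx"])/f["fx"],-(v-f["cy"])/f["fy"],-1]); o=f["c2w"][:3,3]
    return o+d*(zw-o[2])/d[2]
E
python3 - <<'E'
from h import *
print(env.get_obs())
for n in("scene","top"):
    f=grab(n); cv2.imwrite(f"pics/{n}0.png",f["color"]); print({k:v for k,v in f.items() if k not in("color","z_map")})
    np.savez(f"{n}0.npz",**f)
E
```

```text
pics
{'clock': 0.0, 'q': array([-1.38463023e+00,  4.80812984e-01,  1.59688515e+00, -2.22115832e-05,
        1.06507836e+00, -4.66425229e-02]), 'qvel': array([ 0.00022205,  0.00036146, -0.00122975,  0.00018018,  0.00091054,
       -0.00194575]), 'joint_torque': array([-7.60345225e-03, -9.50666213e+01, -4.30187273e+01, -5.30151938e-04,
        1.21930515e-02,  2.27991654e-05]), 'position': array([ 0.14987258, -0.63206284,  0.23068041]), 'eef_rot': array([-3.14040919e+00, -3.58003073e-05,  2.32819375e-01]), 'contact_force': array([-0.47487795, -0.1807135 ,  0.43244867]), 'ft_torque': array([ 0.00845046, -0.00599841, -0.02912452]), 'gripper_width': 1.0012197651383685}
{'fx': 480.3744476147185, 'fy': 480.3744476147185, 'cx': 319.24314574476074, 'cy': 195.1875445231225, 'extrinsics': array([[ 0.70560285,  0.70856264,  0.00797445, -0.40287895],
       [-0.4040269 ,  0.39304305,  0.82600207,  0.12058547],
       [ 0.58213991, -0.58605131,  0.56361067, -1.50246985],
       [ 0.        ,  0.        ,  0.        ,  1.        ]]), 'c2w': array([[ 0.70560285, -0.4040269 ,  0.58213991,  1.20763997],
       [ 0.70856264,  0.39304305, -0.58605131, -0.64245474],
       [ 0.00797445,  0.82600207,  0.56361067,  0.75041693],
       [ 0.        ,  0.        ,  0.        ,  1.        ]])}
{'fx': 504.34426554324557, 'fy': 504.34426554324557, 'cx': 322.5571357001128, 'cy': 192.60587538885858, 'extrinsics': array([[ 0.01827929, -0.9997322 ,  0.01419172, -0.0060685 ],
       [ 0.99028897,  0.0200595 ,  0.13756955, -0.54690373],
       [-0.13781739,  0.01153923,  0.99039043, -1.14308708],
       [ 0.        ,  0.        ,  0.        ,  1.        ]]), 'c2w': array([[ 0.01827929,  0.99028897, -0.13781739,  0.38416638],
       [-0.9997322 ,  0.0200595 ,  0.01153923,  0.01809409],
       [ 0.01419172,  0.13756955,  0.99039043,  1.20742594],
       [ 0.        ,  0.        ,  0.        ,  1.        ]])}
```

View pics/top0.png

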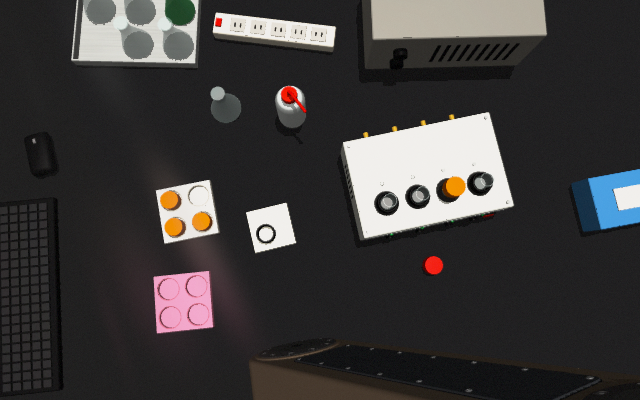

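View pics/scene0.png

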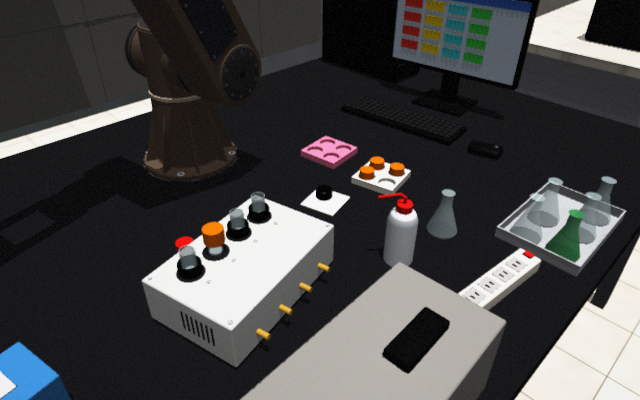

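Candidates:
- **Cap:** the orange cap on the analyser's third cup, top px (455,187), scene (213,237). Not it are the red cap on the bench (433,265) and the parked caps at (170,200), (174,227) and (201,221).
- **Rack:** the white rack at (187,211), with its free well at (198,195). The pink rack at (183,302) is the look-alike.
- **Collar:** on the tile at (265,234). The other three collars are on cups.

Next I'll measure these.

```bash
python3 - <<'E'
from h import *
for n in("top","scene"):
    f=dict(np.load(f"{n}0.npz")); f={k:(float(v) if v.ndim==0 else v) for k,v in f.items()}
    W=cloud(f); c=f["color"].astype(int); hsv=cv2.cvtColor(f["color"],cv2.COLOR_BGR2HSV)
    white=(hsv[...,1]<50)&(hsv[...,2]>130); org=(hsv[...,0]>8)&(hsv[...,0]<25)&(hsv[...,1]>150)&(hsv[...,2]>120)
    S=(slice(0,None),)
    def rect(name,mask):
        nn,lab,st,ce=cv2.connectedComponentsWithStats(mask.astype(np.uint8))
        i=1+np.argmax(st[1:,4]); p=W[lab==i]; p=p[~np.isnan(p[:,0])]
        r=cv2.minAreaRect((p[:,:2]*1000).astype(np.float32)); print(n,name,len(p),np.round(r[0],1),np.round(r[1],1),round(r[2],1),"z med",np.round(np.median(p[:,2])*1000,1),np.round(np.std(p[:,2])*1000,1))
    x,y,z=W[...,0],W[...,1],W[...,2]
    rect("deck",white&(abs(z-.113)<.008)&(y<0))
    rect("rack",(white|org)&(z>.012)&(z<.05)&(y>.15)&(x<.75))
    rect("tile",white&(abs(z-.006)<.008)&(y<.2)&(y>0))
    nn,lab,st,ce=cv2.connectedComponentsWithStats((org&(z>.02)&(x<.8)).astype(np.uint8))
    for i in range(1,nn):
        if st[i,4]<30: continue
        p=W[lab==i]; zt=np.percentile(p[:,2],90); q=p[p[:,2]>zt-.006]
        print(n,"orange",np.round(ce[i]),len(p),"top z",np.round(zt*1000,1),"ctr",np.round((q[:,:2].min(0)+q[:,:2].max(0))*500,1),np.round(np.ptp(q[:,:2],axis=0)*1000))
    m=(hsv[...,2]<90)&(z>.02)&(z<.05)&(y>.02)&(y<.2)&(x>.35)&(x<.65)
    p=W[m]; print(n,"collar",len(p),np.round(np.percentile(p,[2,50,98],axis=0)*1000,1).tolist())
E
```

```text
top deck 12723 [ 584.5 -226.3] [219.5 340.3] 13.2 z med 113.4 2.1
top rack 2392 [499.7 323.9] [128.9 129.3] 12.6 z med 21.7 9.6
top tile 1429 [465.9 126.9] [ 99.4 100. ] 14.9 z med 6.6 2.3
top orange [455. 186.] 297 top z 176.3 ctr [ 547.5 -269.7] [39. 40.]
top orange [169. 200.] 250 top z 43.2 ctr [523.4 362.2] [41. 40.]
top orange [201. 221.] 249 top z 43.5 ctr [475.7 285.2] [40. 39.]
top orange [173. 226.] 250 top z 43.4 ctr [460.6 346.8] [39. 40.]
top collar 93 [[429.4, 115.6, 21.0], [448.5, 135.6, 30.0], [469.1, 157.2, 35.4]]
scene deck 9964 [ 584.5 -226.3] [221. 342.] 13.2 z med 113.9 1.2
scene rack 771 [500.3 322.7] [130.5 132.5] 11.3 z med 21.7 9.7
scene tile 636 [463.4 129.5] [106.9 111.1] 15.0 z med 6.6 1.8
scene orange [377. 160.] 85 top z 42.1 ctr [463.4 347.3] [41. 42.]
scene orange [397. 166.] 87 top z 42.6 ctr [525.4 360.5] [40. 47.]
scene orange [367. 169.] 96 top z 42.3 ctr [476.1 284.7] [40. 43.]
scene orange [212. 229.] 226 top z 175.2 ctr [ 548.9 -271.8] [42. 40.]
scene orange [323. 266.] 48 top z 52.9 ctr [680.9 -98. ] [26. 11.]
scene orange [305. 286.] 55 top z 52.9 ctr [ 696.3 -165.9] [27. 13.]
scene orange [285. 308.] 63 top z 53.1 ctr [ 711.7 -233.8] [24. 14.]
scene orange [262. 333.] 71 top z 53.1 ctr [ 727.4 -302. ] [25. 13.]
scene collar 130 [[432.3, 114.3, 20.5], [454.3, 133.7, 27.4], [475.3, 155.4, 32.2]]
```

Call:
{"api": "jog_arm", "payload": {
  "motion": [
    {"tx":28.5,"ty":25.8,"tz":4,"rz":0.112,"jaw":85},
    {"tx":28.5,"ty":25.8,"tz":4,"rz":0.112,"jaw":85},
    {"tx":28.5,"ty":25.8,"tz":4,"rz":0.112,"jaw":85},
    {"tx":28.5,"ty":25.8,"tz":4,"rz":0.112,"jaw":85},
    {"tx":28.5,"ty":25.8,"tz":4,"rz":0.112,"jaw":85},
    {"tx":28.5,"ty":25.8,"tz":4,"rz":0.112,"jaw":85},
    {"tx":28.5,"ty":25.8,"tz":4,"rz":0.112,"jaw":85},
    {"tx":28.5,"ty":25.8,"tz":4,"rz":0.112,"jaw":85},
    {"tx":28.5,"ty":25.8,"tz":4,"rz":0.112,"jaw":85},
    {"tx":28.5,"ty":25.8,"tz":4,"rz":0.112,"jaw":85}
  ]
}}

```text
schema error: expected keys jaw, tx, ty, tz, rx, ry, rz
```

Call:
{"api": "jog_arm", "payload": {
  "motion": [
    {"tx":28.5,"ty":25.8,"tz":4,"rz":0.112,"jaw":85},
    {"tx":28.5,"ty":25.8,"tz":4,"rz":0.112,"jaw":85},
    {"tx":28.5,"ty":25.8,"tz":4,"rz":0.112,"jaw":85},
    {"tx":28.5,"ty":25.8,"tz":4,"rz":0.112,"jaw":85},
    {"jaw":85},
    {"jaw":85},
    {"jaw":85},
    {"jaw":85},
    {"jaw":85},
    {"jaw":85}
  ]
}}

```text
schema error: expected keys jaw, tx, ty, tz, rx, ry, rz
```

Call:
{"api": "jog_arm", "payload": {
  "motion": [
    {"jaw":85,"tx":28.5,"ty":25.8,"tz":4,"rx":0,"ry":0,"rz":0.112},
    {"jaw":85,"tx":28.5,"ty":25.8,"tz":4,"rx":0,"ry":0,"rz":0.112},
    {"jaw":85,"tx":28.5,"ty":25.8,"tz":4,"rx":0,"ry":0,"rz":0.112},
    {"jaw":85,"tx":28.5,"ty":25.8,"tz":4,"rx":0,"ry":0,"rz":0.112},
    {"jaw":85,"tx":28.5,"ty":25.8,"tz":4,"rx":0,"ry":0,"rz":0.112},
    {"jaw":85,"tx":28.5,"ty":25.8,"tz":4,"rx":0,"ry":0,"rz":0.112},
    {"jaw":85,"tx":28.5,"ty":25.8,"tz":4,"rx":0,"ry":0,"rz":0.112},
    {"jaw":85,"tx":28.5,"ty":25.8,"tz":4,"rx":0,"ry":0,"rz":0.112},
    {"jaw":85,"tx":28.5,"ty":25.8,"tz":4,"rx":0,"ry":0,"rz":0.112},
    {"jaw":85,"tx":28.5,"ty":25.8,"tz":4,"rx":0,"ry":0,"rz":0.112}
  ]
}}

```text
clock: 0.93
position: [0.436, -0.3728, 0.2713]
eef_rot: [-3.141, -0.0, 1.358]
contact_force: [1.1, -1.2, 0.3]
gripper_width: 0.996
```

Call:
{"api": "jog_arm", "payload": {
  "motion": [
    {"jaw":85,"tx":28.5,"ty":25.8,"tz":4,"rx":0,"ry":0,"rz":0.112},
    {"jaw":85,"tx":28.5,"ty":25.8,"tz":4,"rx":0,"ry":0,"rz":0.112},
    {"jaw":85,"tx":28.5,"ty":25.8,"tz":4,"rx":0,"ry":0,"rz":0.112},
    {"jaw":85,"tx":28.5,"ty":25.8,"tz":4,"rx":0,"ry":0,"rz":0.112},
    {"jaw":85,"tx":0,"ty":0,"tz":0,"rx":0,"ry":0,"rz":0},
    {"jaw":85,"tx":0,"ty":0,"tz":0,"rx":0,"ry":0,"rz":0},
    {"jaw":85,"tx":0,"ty":0,"tz":0,"rx":0,"ry":0,"rz":0},
    {"jaw":85,"tx":0,"ty":0,"tz":0,"rx":0,"ry":0,"rz":0},
    {"jaw":85,"tx":0,"ty":0,"tz":0,"rx":0,"ry":0,"rz":0},
    {"jaw":85,"tx":0,"ty":0,"tz":0,"rx":0,"ry":0,"rz":0}
  ]
}}

```text
clock: 1.77
position: [0.5482, -0.2721, 0.2873]
eef_rot: [-3.141, -0.0, 1.799]
contact_force: [-0.1, 0.5, -0.3]
gripper_width: 0.995
```

```bash
python3 - <<'E'
from h import *
o=env.get_obs(); print(o["clock"],o["position"],o["eef_rot"],o["contact_force"])
f=grab("wrist"); cv2.imwrite("pics/w1.png",f["color"]); np.savez("w1.npz",**f); print(f["hand_eye"],f["c2w"],f["fx"],f["fy"],f["cx"],f["cy"])
E
```

```text
1.7667 [ 0.54821525 -0.27211168  0.28726831] [-3.14135238e+00 -8.11079637e-05  1.79888724e+00] [-0.08457902  0.45377252 -0.31522223]
[[-1.45592821e-04  9.47759824e-01  3.18984789e-01  8.20257047e-02]
 [ 9.99999912e-01  1.25974500e-05  4.18996314e-04 -3.65964179e-04]
 [ 3.93089478e-04  3.18984822e-01 -9.47759742e-01 -1.43888332e-01]
 [ 0.00000000e+00  0.00000000e+00  0.00000000e+00  1.00000000e+00]] [[ 9.74132552e-01 -2.14374077e-01 -7.14809480e-02  5.29347563e-01]
 [ 2.25976481e-01  9.23223417e-01  3.10794389e-01 -1.92296755e-01]
 [-6.33375304e-04 -3.18907944e-01  9.47785483e-01  4.31163381e-01]
 [ 0.00000000e+00  0.00000000e+00  0.00000000e+00  1.00000000e+00]] 353.61704090554315 353.61704090554315 317.54314592079464 199.06196047865666
```

View pics/w1.png

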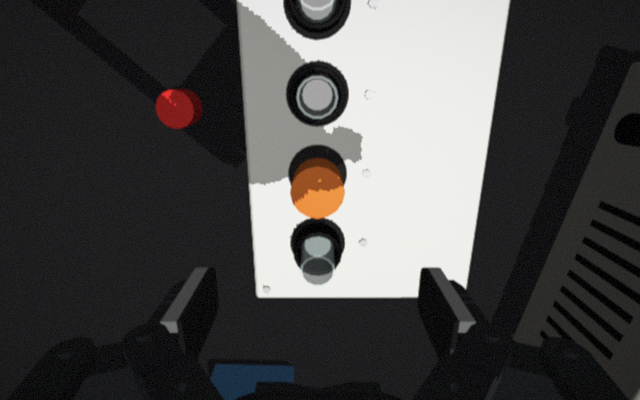

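The wrist view shows the orange cap at (317,190), on a collarless seat in a row with open, collared cups at (317,95) and (317,250). The red look-alike is on the bench at (178,108), so my choice holds. Next I'll refine the cap position from this view.

```bash
cat >> h.py <<'E'
def circ(p):
    p=p*1000; A=np.c_[2*p[:,:2],np.ones(len(p))]; s=np.linalg.lstsq(A,(p[:,:2]**2).sum(1),rcond=None)[0]
    return np.round([s[0],s[1],np.sqrt(s[2]+s[0]**2+s[1]**2)],1)
def edge(f,mask,zw):
    c=max(cv2.findContours(mask.astype(np.uint8),0,1)[0],key=cv2.contourArea)[:,0]
    return np.array([ray(f,u,v,zw) for u,v in c])
def org(f):
    h=cv2.cvtColor(f["color"],cv2.COLOR_BGR2HSV); return (h[...,0]>7)&(h[...,0]<25)&(h[...,1]>130)&(h[...,2]>50)
E
python3 - <<'E'
from h import *
f=dict(np.load("w1.npz")); W=cloud(f); m=org(f)
z=np.percentile(W[m][:,2],80); t=m&(abs(W[...,2]-z)<.004)
print("z",z,"circle top",circ(edge(f,t,.173)),"cloud mm", (W[t][:,:2].min(0)+W[t][:,:2].max(0))*500, np.ptp(W[t][:,:2],axis=0))
h=cv2.cvtColor(f["color"],cv2.COLOR_BGR2HSV)
d=(h[...,1]<60)&(h[...,2]>80)&(abs(W[...,2]-.113)<.006)
n,l,s,c=cv2.connectedComponentsWithStats(d.astype(np.uint8)); p=W[l==1+np.argmax(s[1:,4])]
print(cv2.minAreaRect((p[:,:2]*1000).astype(np.float32)),np.median(p[:,2]))
E
```

```text
Traceback (most recent call last):
  File "h.py", line 23, in edge
    c=max(cv2.findContours(mask.astype(np.uint8),0,1)[0],key=cv2.contourArea)[:,0]
      ~~~^^^^^^^^^^^^^^^^^^^^^^^^^^^^^^^^^^^^^^^^^^^^^^^^^^^^^^^^^^^^^^^^^^^^
ValueError: max() iterable argument is empty
```

```bash
python3 - <<'E'
from h import *
f=dict(np.load("w1.npz")); W=cloud(f); m=org(f); print(m.sum(),np.isnan(W[m]).sum())
m&=~np.isnan(W[...,2])&(W[...,2]>.13)
z=np.percentile(W[m][:,2],70); t=m&(abs(W[...,2]-z)<.004)
print("z",z,t.sum(),"circle top",circ(edge(f,t,.173)),"cloud mm", (W[t][:,:2].min(0)+W[t][:,:2].max(0))*500, np.ptp(W[t][:,:2],axis=0))
h=cv2.cvtColor(f["color"],cv2.COLOR_BGR2HSV)
d=(h[...,1]<60)&(h[...,2]>80)&(abs(W[...,2]-.113)<.006)
n,l,s,c=cv2.connectedComponentsWithStats(d.astype(np.uint8)); p=W[l==1+np.argmax(s[1:,4])]
print(cv2.minAreaRect((p[:,:2]*1000).astype(np.float32)),np.median(p[:,2]))
E
```

```text
2543 30
z 0.17457888927362414 2154 circle top [ 547.2 -271.6   20.2] cloud mm [ 546.92271178 -271.76148233] [0.04011313 0.0411781 ]
((589.6915283203125, -257.89129638671875), (219.3509979248047, 277.05413818359375), 13.102005958557129) 0.11437629139462971
```

Call:
{"api": "jog_arm", "payload": {
  "motion": [
    {"jaw":62,"tx":0,"ty":1,"tz":-20,"rx":0,"ry":0,"rz":0.002},
    {"jaw":62,"tx":0,"ty":0,"tz":-25,"rx":0,"ry":0,"rz":0},
    {"jaw":62,"tx":0,"ty":0,"tz":-25,"rx":0,"ry":0,"rz":0},
    {"jaw":62,"tx":0,"ty":0,"tz":-20,"rx":0,"ry":0,"rz":0},
    {"jaw":62,"tx":0,"ty":0,"tz":-15,"rx":0,"ry":0,"rz":0},
    {"jaw":62,"tx":0,"ty":0,"tz":-12,"rx":0,"ry":0,"rz":0},
    {"jaw":62,"tx":0,"ty":0,"tz":-8,"rx":0,"ry":0,"rz":0},
    {"jaw":62,"tx":0,"ty":0,"tz":-7,"rx":0,"ry":0,"rz":0},
    {"jaw":62,"tx":0,"ty":0,"tz":0,"rx":0,"ry":0,"rz":0},
    {"jaw":62,"tx":0,"ty":0,"tz":0,"rx":0,"ry":0,"rz":0}
  ],
  "force": 20
}}

```text
clock: 2.65
position: [0.5491, -0.2704, 0.1556]
eef_rot: [3.141, 0.0, 1.803]
contact_force: [0.1, 0.1, 0.6]
gripper_width: 0.726
```

```bash
python3 - <<'E'
from h import *
o=env.get_obs(); print(o["clock"],o["position"],o["eef_rot"],o["contact_force"],o["gripper_width"])
f=grab("wrist"); cv2.imwrite("pics/w2.png",f["color"]); np.savez("w2.npz",**f)
E
```

```text
2.65 [ 0.54912626 -0.27043578  0.15560728] [3.14137880e+00 2.04793373e-04 1.80263299e+00] [0.09135798 0.07254019 0.63042769] 0.7261655370367537
```

View pics/w2.png

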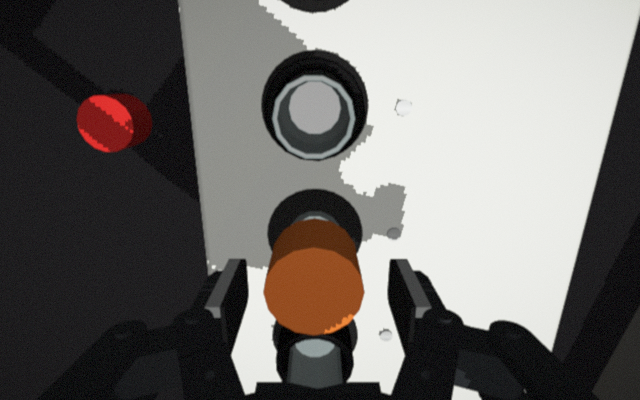

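The cap at (314,290) is centred between the open fingers (inner faces near columns 247 and 390). Closing now.

Call:
{"api": "jog_arm", "payload": {
  "motion": [
    {"jaw":50,"tx":-0.5,"ty":0,"tz":0,"rx":0,"ry":0,"rz":0},
    {"jaw":48,"tx":0,"ty":0,"tz":0,"rx":0,"ry":0,"rz":0},
    {"jaw":46,"tx":0,"ty":0,"tz":0,"rx":0,"ry":0,"rz":0},
    {"jaw":44,"tx":0,"ty":0,"tz":0,"rx":0,"ry":0,"rz":0},
    {"jaw":42,"tx":0,"ty":0,"tz":0,"rx":0,"ry":0,"rz":0},
    {"jaw":38,"tx":0,"ty":0,"tz":0,"rx":0,"ry":0,"rz":0},
    {"jaw":34,"tx":0,"ty":0,"tz":0,"rx":0,"ry":0,"rz":0},
    {"jaw":30,"tx":0,"ty":0,"tz":0,"rx":0,"ry":0,"rz":0},
    {"jaw":30,"tx":0,"ty":0,"tz":0,"rx":0,"ry":0,"rz":0},
    {"jaw":30,"tx":0,"ty":0,"tz":0,"rx":0,"ry":0,"rz":0}
  ],
  "force": 25
}}

```text
clock: 3.53
position: [0.5485, -0.2703, 0.1556]
eef_rot: [3.141, 0.0, 1.803]
contact_force: [-1.6, 0.5, 5.6]
gripper_width: 0.472
```

Call:
{"api": "jog_arm", "payload": {
  "motion": [
    {"jaw":30,"tx":0,"ty":0,"tz":2,"rx":0,"ry":0,"rz":0},
    {"jaw":30,"tx":0,"ty":0,"tz":4,"rx":0,"ry":0,"rz":0},
    {"jaw":30,"tx":0,"ty":0,"tz":6,"rx":0,"ry":0,"rz":0},
    {"jaw":30,"tx":0,"ty":0,"tz":8,"rx":0,"ry":0,"rz":0},
    {"jaw":30,"tx":0,"ty":0,"tz":8,"rx":0,"ry":0,"rz":0},
    {"jaw":30,"tx":0,"ty":0,"tz":8,"rx":0,"ry":0,"rz":0},
    {"jaw":30,"tx":0,"ty":0,"tz":8,"rx":0,"ry":0,"rz":0},
    {"jaw":30,"tx":0,"ty":0,"tz":16,"rx":0,"ry":0,"rz":0},
    {"jaw":30,"tx":0,"ty":0,"tz":20,"rx":0,"ry":0,"rz":0},
    {"jaw":30,"tx":0,"ty":0,"tz":10,"rx":0,"ry":0,"rz":0}
  ]
}}

```text
clock: 4.37
position: [0.5492, -0.2706, 0.248]
eef_rot: [3.14, 0.002, 1.803]
contact_force: [0.9, -1.2, 0.8]
gripper_width: 0.469
```

```bash
python3 - <<'E'
from h import *
o=env.get_obs(); print(o["clock"],o["position"],o["eef_rot"],o["contact_force"],o["gripper_width"])
f=grab("wrist"); g=grab("scene"); np.savez("w3.npz",**f)
cv2.imwrite("pics/w3.png",np.hstack([f["color"],cv2.resize(g["color"][60:360,60:300],(320,400))])[:, :960][:, ::1])
im=np.hstack([f["color"][:,160:480],cv2.resize(g["color"][60:360,60:300],(320,400))]); cv2.imwrite("pics/w3.png",im)
W=cloud(f); m=org(f)&(W[...,2]>.18); z=np.percentile(W[m][:,2],70); t=m&(abs(W[...,2]-z)<.004)
print("cap top z",z, circ(edge(f,t,z)))
E
```

```text
4.3667 [ 0.54916279 -0.27061791  0.24795023] [3.13977173e+00 1.64241887e-03 1.80283638e+00] [ 0.87256676 -1.2486653   0.83082298] 0.4685663560863149
cap top z 0.2667307478954531 [ 548.7 -270.8   20.8]
```

View pics/w3.png

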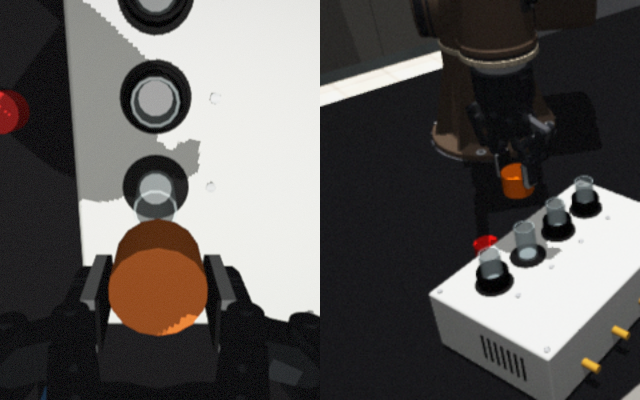

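Call:
{"api": "jog_arm", "payload": {
  "motion": [
    {"jaw":30,"tx":-0.5,"ty":28.5,"tz":0,"rx":0,"ry":0,"rz":0.0387},
    {"jaw":30,"tx":-0.5,"ty":28.5,"tz":0,"rx":0,"ry":0,"rz":0.0387},
    {"jaw":30,"tx":-0.5,"ty":28.5,"tz":0,"rx":0,"ry":0,"rz":0.0387},
    {"jaw":30,"tx":-0.5,"ty":28.5,"tz":0,"rx":0,"ry":0,"rz":0.0387},
    {"jaw":30,"tx":-0.5,"ty":28.5,"tz":0,"rx":0,"ry":0,"rz":0.0387},
    {"jaw":30,"tx":-0.5,"ty":28.5,"tz":0,"rx":0,"ry":0,"rz":0.0387},
    {"jaw":30,"tx":-0.5,"ty":28.5,"tz":0,"rx":0,"ry":0,"rz":0.0387},
    {"jaw":30,"tx":-0.5,"ty":28.5,"tz":0,"rx":0,"ry":0,"rz":0.0387},
    {"jaw":30,"tx":-0.5,"ty":28.5,"tz":0,"rx":0,"ry":0,"rz":0.0387},
    {"jaw":30,"tx":-0.5,"ty":28.5,"tz":0,"rx":0,"ry":0,"rz":0.0387}
  ]
}}

```text
clock: 5.3
position: [0.5428, 0.0161, 0.2444]
eef_rot: [-3.141, -0.001, 2.192]
contact_force: [1.2, -0.5, 0.1]
gripper_width: 0.472
```

Call:
{"api": "jog_arm", "payload": {
  "motion": [
    {"jaw":30,"tx":-0.5,"ty":28.5,"tz":0,"rx":0,"ry":0,"rz":0.0387},
    {"jaw":30,"tx":-0.5,"ty":28.5,"tz":0,"rx":0,"ry":0,"rz":0.0387},
    {"jaw":30,"tx":-0.5,"ty":28.5,"tz":0,"rx":0,"ry":0,"rz":0.0387},
    {"jaw":30,"tx":-0.5,"ty":28.5,"tz":0,"rx":0,"ry":0,"rz":0.0387},
    {"jaw":30,"tx":-0.5,"ty":28.5,"tz":0,"rx":0,"ry":0,"rz":0.0387},
    {"jaw":30,"tx":-0.5,"ty":28.5,"tz":0,"rx":0,"ry":0,"rz":0.0387},
    {"jaw":30,"tx":-0.5,"ty":28.5,"tz":0,"rx":0,"ry":0,"rz":0.0387},
    {"jaw":30,"tx":-0.5,"ty":28.5,"tz":0,"rx":0,"ry":0,"rz":0.0387},
    {"jaw":30,"tx":-0.5,"ty":28.5,"tz":0,"rx":0,"ry":0,"rz":0.0387},
    {"jaw":30,"tx":-0.5,"ty":28.5,"tz":0,"rx":0,"ry":0,"rz":0.0387}
  ]
}}

```text
clock: 6.13
position: [0.5378, 0.301, 0.2442]
eef_rot: [-3.141, -0.001, 2.579]
contact_force: [0.7, 0.2, 0.8]
gripper_width: 0.476
```

Call:
{"api": "jog_arm", "payload": {
  "motion": [
    {"jaw":30,"tx":0,"ty":0,"tz":-10,"rx":0,"ry":0,"rz":0},
    {"jaw":30,"tx":0,"ty":0,"tz":-20,"rx":0,"ry":0,"rz":0},
    {"jaw":30,"tx":0,"ty":0,"tz":-20,"rx":0,"ry":0,"rz":0},
    {"jaw":30,"tx":0,"ty":0,"tz":-20,"rx":0,"ry":0,"rz":0},
    {"jaw":30,"tx":0,"ty":0,"tz":-20,"rx":0,"ry":0,"rz":0},
    {"jaw":30,"tx":0,"ty":0,"tz":-10,"rx":0,"ry":0,"rz":0},
    {"jaw":30,"tx":0,"ty":0,"tz":0,"rx":0,"ry":0,"rz":0},
    {"jaw":30,"tx":0,"ty":0,"tz":0,"rx":0,"ry":0,"rz":0},
    {"jaw":30,"tx":0,"ty":0,"tz":0,"rx":0,"ry":0,"rz":0},
    {"jaw":30,"tx":0,"ty":0,"tz":0,"rx":0,"ry":0,"rz":0}
  ]
}}

```text
clock: 6.97
position: [0.5391, 0.3, 0.1464]
eef_rot: [3.14, 0.001, 2.577]
contact_force: [-0.2, -0.5, 0.1]
gripper_width: 0.474
```

```bash
python3 - <<'E'
from h import *
o=env.get_obs(); print(o["clock"],o["position"],o["eef_rot"],o["contact_force"],o["gripper_width"])
f=grab("wrist"); np.savez("w4.npz",**f); cv2.imwrite("pics/w4.png",f["color"])
W=cloud(f); m=org(f)&~np.isnan(W[...,2])
n,l,s,c=cv2.connectedComponentsWithStats(m.astype(np.uint8))
for i in range(1,n):
    if s[i,4]<300: continue
    z=np.percentile(W[l==i][:,2],75); t=(l==i)&(abs(W[...,2]-z)<.004); print(c[i].round(),"top z",z.round(4),circ(edge(f,t,z if z>.06 else .040)))
E
```

```text
6.9667 [0.53912643 0.30002889 0.14643788] [3.14010716e+00 9.14136075e-04 2.57673198e+00] [-0.18262166 -0.47091725  0.13080531] 0.4740027355654986
[313.  64.] top z 0.0418 [460.  346.4  20.1]
[251. 132.] top z 0.0417 [474.1 284.2  20.2]
[376. 132.] top z 0.0418 [522.3 360.2  20.2]
[318. 279.] top z 0.1653 [538.7 299.8  20.9]
```

View pics/w4.png

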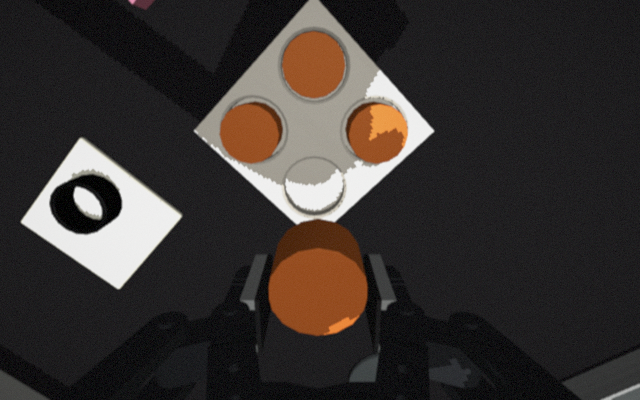

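```bash
python3 - <<'E'
from h import *
f=dict(np.load("w4.npz")); W=cloud(f); h=cv2.cvtColor(f["color"],cv2.COLOR_BGR2HSV)
v,u=np.mgrid[:400,:640]
m=(((h[...,1]<60)&(h[...,2]>90))|org(f))&(W[...,2]>.005)&(W[...,2]<.06)&(u>185)&(v<235)
n,l,s,c=cv2.connectedComponentsWithStats(m.astype(np.uint8)); m=l==1+np.argmax(s[1:,4])
c=max(cv2.findContours(m.astype(np.uint8),0,1)[0],key=cv2.contourArea)[:,0]
p=np.array([ray(f,a,b,.020) for a,b in c if b<215]); print(cv2.minAreaRect((p[:,:2]*1000).astype(np.float32)))
k=m&(abs(W[...,2]-.0215)<.004); print(np.median(W[k][:,2])); q=W[m]; print(cv2.minAreaRect((q[:,:2]*1000).astype(np.float32)))
cv2.imwrite("pics/w4c.png",cv2.resize(f["color"][140:230,260:380],None,fx=5,fy=5,interpolation=cv2.INTER_CUBIC))
# tile/collar
m=(h[...,2]>120)&(u<190)&(v>120)&(v<300)&(W[...,2]>0)&(W[...,2]<.02); q=W[m]; print("tile",cv2.minAreaRect((q[:,:2]*1000).astype(np.float32)),np.median(q[:,2]))
m=(h[...,2]<70)&(W[...,2]>.02)&(W[...,2]<.045)&(u<190)&(v>120)&(v<300); q=W[m]; q=q[q[:,2]>.028]; print("collar",len(q),np.median(q[:,2]),(q.min(0)+q.max(0))/2,np.ptp(q,axis=0))
E
```

```text
((498.75640869140625, 321.83856201171875), (128.65005493164062, 128.63641357421875), 12.557160377502441)
0.021255809996797492
((498.6995849609375, 321.7956848144531), (128.42344665527344, 128.6470184326172), 12.525379180908203)
tile ((464.631591796875, 122.62720489501953), (102.54595184326172, 106.52753448486328), 14.97830581665039) 0.007260990554002367
collar 889 0.030882376085325347 [0.44973842 0.13601273 0.03073852] [0.0426889  0.04445436 0.00543044]
```

View pics/w4c.png

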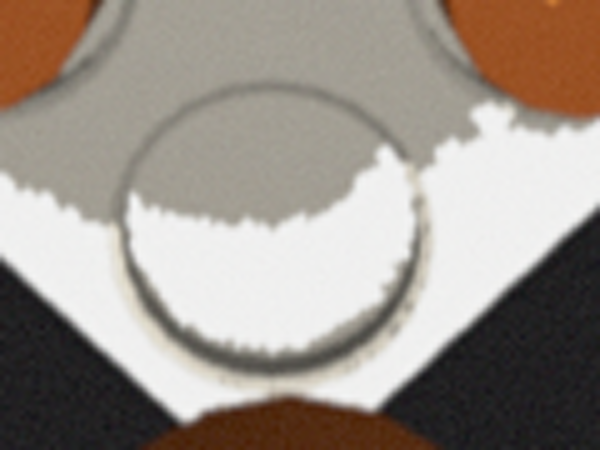

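Call:
{"api": "jog_arm", "payload": {
  "motion": [
    {"jaw":30,"tx":-1.5,"ty":-2,"tz":-10,"rx":0,"ry":0,"rz":0},
    {"jaw":30,"tx":0,"ty":0,"tz":-20,"rx":0,"ry":0,"rz":0},
    {"jaw":30,"tx":0,"ty":0,"tz":-20,"rx":0,"ry":0,"rz":0},
    {"jaw":30,"tx":0,"ty":0,"tz":-20,"rx":0,"ry":0,"rz":0},
    {"jaw":30,"tx":0,"ty":0,"tz":-15,"rx":0,"ry":0,"rz":0},
    {"jaw":30,"tx":0,"ty":0,"tz":-10,"rx":0,"ry":0,"rz":0},
    {"jaw":30,"tx":0,"ty":0,"tz":-5,"rx":0,"ry":0,"rz":0},
    {"jaw":30,"tx":0,"ty":0,"tz":-3,"rx":0,"ry":0,"rz":0},
    {"jaw":30,"tx":0,"ty":0,"tz":0,"rx":0,"ry":0,"rz":0},
    {"jaw":30,"tx":0,"ty":0,"tz":0,"rx":0,"ry":0,"rz":0}
  ]
}}

```text
clock: 7.85
position: [0.5374, 0.2979, 0.0429]
eef_rot: [3.141, 0.0, 2.577]
contact_force: [-0.5, 0.1, 0.1]
gripper_width: 0.473
```

```bash
python3 - <<'E'
from h import *
o=env.get_obs(); print(o["clock"],o["position"],o["contact_force"])
f=grab("wrist"); np.savez("w5.npz",**f); cv2.imwrite("pics/w5.png",f["color"])
W=cloud(f); m=org(f)&~np.isnan(W[...,2])
n,l,s,c=cv2.connectedComponentsWithStats(m.astype(np.uint8))
for i in range(1,n):
    if s[i,4]<300: continue
    z=np.percentile(W[l==i][:,2],75); t=(l==i)&(abs(W[...,2]-z)<.004); print(c[i].round(),"top z",z.round(4),circ(edge(f,t,z if z>.055 else .040)))
E
```

```text
7.85 [0.53736805 0.29792758 0.04290522] [-0.49046226  0.13984341  0.06844957]
[318.  54.] top z 0.0418 [460.4 346.3  20.4]
[215. 165.] top z 0.0417 [474.2 284.1  20.6]
[419. 165.] top z 0.0417 [522.5 360.2  20.6]
[318. 279.] top z 0.0617 [537.  297.6  20.8]
```

View pics/w5.png

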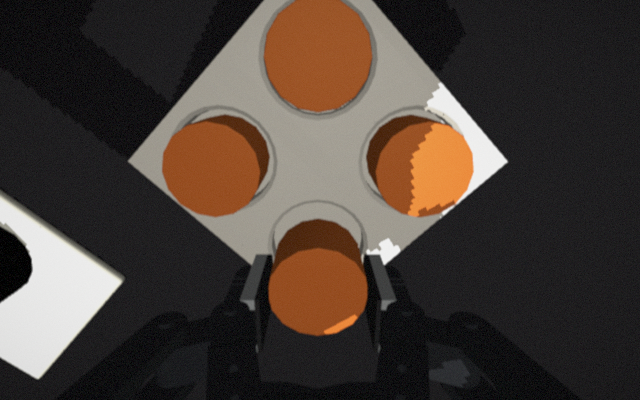

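Call:
{"api": "jog_arm", "payload": {
  "motion": [
    {"jaw":30,"tx":0,"ty":0,"tz":-3,"rx":0,"ry":0,"rz":0},
    {"jaw":30,"tx":0,"ty":0,"tz":-4,"rx":0,"ry":0,"rz":0},
    {"jaw":30,"tx":0,"ty":0,"tz":-4,"rx":0,"ry":0,"rz":0},
    {"jaw":30,"tx":0,"ty":0,"tz":-3,"rx":0,"ry":0,"rz":0},
    {"jaw":30,"tx":0,"ty":0,"tz":-2,"rx":0,"ry":0,"rz":0},
    {"jaw":30,"tx":0,"ty":0,"tz":-1,"rx":0,"ry":0,"rz":0},
    {"jaw":30,"tx":0,"ty":0,"tz":-1,"rx":0,"ry":0,"rz":0},
    {"jaw":30,"tx":0,"ty":0,"tz":0,"rx":0,"ry":0,"rz":0},
    {"jaw":30,"tx":0,"ty":0,"tz":0,"rx":0,"ry":0,"rz":0},
    {"jaw":30,"tx":0,"ty":0,"tz":0,"rx":0,"ry":0,"rz":0}
  ]
}}

```text
clock: 8.73
position: [0.5371, 0.2978, 0.0244]
eef_rot: [3.141, 0.0, 2.577]
contact_force: [-0.2, -0.5, 0.2]
gripper_width: 0.477
```

Call:
{"api": "jog_arm", "payload": {
  "motion": [
    {"jaw":30,"tx":0,"ty":0,"tz":-0.5,"rx":0,"ry":0,"rz":0},
    {"jaw":30,"tx":0,"ty":0,"tz":0,"rx":0,"ry":0,"rz":0},
    {"jaw":30,"tx":0,"ty":0,"tz":-0.5,"rx":0,"ry":0,"rz":0},
    {"jaw":30,"tx":0,"ty":0,"tz":0,"rx":0,"ry":0,"rz":0},
    {"jaw":30,"tx":0,"ty":0,"tz":-0.3,"rx":0,"ry":0,"rz":0},
    {"jaw":30,"tx":0,"ty":0,"tz":0,"rx":0,"ry":0,"rz":0},
    {"jaw":30,"tx":0,"ty":0,"tz":0,"rx":0,"ry":0,"rz":0},
    {"jaw":30,"tx":0,"ty":0,"tz":0,"rx":0,"ry":0,"rz":0},
    {"jaw":30,"tx":0,"ty":0,"tz":0,"rx":0,"ry":0,"rz":0},
    {"jaw":30,"tx":0,"ty":0,"tz":0,"rx":0,"ry":0,"rz":0}
  ]
}}

```text
clock: 9.57
position: [0.537, 0.2977, 0.023]
eef_rot: [-3.142, 0.0, 2.577]
contact_force: [-0.3, 0.7, 0.2]
gripper_width: 0.469
```

Call:
{"api": "jog_arm", "payload": {
  "motion": [
    {"jaw":30,"tx":0,"ty":0,"tz":-0.3,"rx":0,"ry":0,"rz":0},
    {"jaw":30,"tx":0,"ty":0,"tz":0,"rx":0,"ry":0,"rz":0},
    {"jaw":30,"tx":0,"ty":0,"tz":-0.3,"rx":0,"ry":0,"rz":0},
    {"jaw":30,"tx":0,"ty":0,"tz":0,"rx":0,"ry":0,"rz":0},
    {"jaw":30,"tx":0,"ty":0,"tz":-0.3,"rx":0,"ry":0,"rz":0},
    {"jaw":30,"tx":0,"ty":0,"tz":0,"rx":0,"ry":0,"rz":0},
    {"jaw":30,"tx":0,"ty":0,"tz":0,"rx":0,"ry":0,"rz":0},
    {"jaw":30,"tx":0,"ty":0,"tz":0,"rx":0,"ry":0,"rz":0},
    {"jaw":30,"tx":0,"ty":0,"tz":0,"rx":0,"ry":0,"rz":0},
    {"jaw":30,"tx":0,"ty":0,"tz":0,"rx":0,"ry":0,"rz":0}
  ]
}}

```text
clock: 10.4
position: [0.537, 0.2978, 0.0226]
eef_rot: [3.141, 0.0, 2.577]
contact_force: [-1.6, -0.9, 10.4]
gripper_width: 0.472
```

```bash
python3 - <<'E'
from h import *
o=env.get_obs(); print(o["clock"],o["position"],o["contact_force"])
f=grab("wrist"); np.savez("w6.npz",**f)
W=cloud(f); m=org(f)&~np.isnan(W[...,2])
n,l,s,c=cv2.connectedComponentsWithStats(m.astype(np.uint8))
for i in range(1,n):
    if s[i,4]<300: continue
    z=np.percentile(W[l==i][:,2],75); t=(l==i)&(abs(W[...,2]-z)<.004); print(c[i].round(),"top z",z.round(4),circ(edge(f,t,z if z>.055 else .040)))
E
```

```text
10.4 [0.53701314 0.29778982 0.02263244] [-1.60939477 -0.92209482 10.35690956]
[319.  54.] top z 0.0418 [461.3 345.7  19.9]
[202. 177.] top z 0.0416 [474.2 284.   20.7]
[435. 177.] top z 0.0416 [522.7 360.2  20.8]
[318. 279.] top z 0.0415 [537.3 297.1  21. ]
```

The cap top now reads 41.5 mm against 41.6 mm for the parked caps, with 10 N contact, so it's seated. Releasing.

Call:
{"api": "jog_arm", "payload": {
  "motion": [
    {"jaw":41,"tx":0,"ty":0,"tz":0.3,"rx":0,"ry":0,"rz":0},
    {"jaw":42,"tx":0,"ty":0,"tz":0,"rx":0,"ry":0,"rz":0},
    {"jaw":44,"tx":0,"ty":0,"tz":0,"rx":0,"ry":0,"rz":0},
    {"jaw":46,"tx":0,"ty":0,"tz":0,"rx":0,"ry":0,"rz":0},
    {"jaw":50,"tx":0,"ty":0,"tz":0,"rx":0,"ry":0,"rz":0},
    {"jaw":54,"tx":0,"ty":0,"tz":0,"rx":0,"ry":0,"rz":0},
    {"jaw":56,"tx":0,"ty":0,"tz":0,"rx":0,"ry":0,"rz":0},
    {"jaw":56,"tx":0,"ty":0,"tz":0,"rx":0,"ry":0,"rz":0},
    {"jaw":56,"tx":0,"ty":0,"tz":5,"rx":0,"ry":0,"rz":0},
    {"jaw":56,"tx":0,"ty":0,"tz":10,"rx":0,"ry":0,"rz":0}
  ]
}}

```text
clock: 11.28
position: [0.5363, 0.2974, 0.037]
eef_rot: [-3.14, -0.001, 2.577]
contact_force: [-0.5, 0.3, -0.1]
gripper_width: 0.656
```

Call:
{"api": "jog_arm", "payload": {
  "motion": [
    {"jaw":56,"tx":0,"ty":0,"tz":10,"rx":0,"ry":0,"rz":0},
    {"jaw":56,"tx":0,"ty":0,"tz":15,"rx":0,"ry":0,"rz":0},
    {"jaw":56,"tx":0,"ty":0,"tz":20,"rx":0,"ry":0,"rz":0},
    {"jaw":70,"tx":-14.5,"ty":-27,"tz":10,"rx":0,"ry":0,"rz":-0.1295},
    {"jaw":75,"tx":-14.5,"ty":-27,"tz":0,"rx":0,"ry":0,"rz":-0.1295},
    {"jaw":75,"tx":-14.5,"ty":-27,"tz":0,"rx":0,"ry":0,"rz":-0.12},
    {"jaw":75,"tx":-14.5,"ty":-27,"tz":0,"rx":0,"ry":0,"rz":-0.12},
    {"jaw":75,"tx":-14.5,"ty":-27,"tz":0,"rx":0,"ry":0,"rz":-0.12},
    {"jaw":75,"tx":-14.5,"ty":-27,"tz":0,"rx":0,"ry":0,"rz":-0.12},
    {"jaw":75,"tx":0,"ty":0,"tz":0,"rx":0,"ry":0,"rz":-0.04}
  ]
}}

```text
clock: 12.12
position: [0.4465, 0.1323, 0.0932]
eef_rot: [-3.139, 0.0, 1.798]
contact_force: [-0.3, 0.9, -0.4]
gripper_width: 0.874
```

```bash
python3 - <<'E'
from h import *
o=env.get_obs(); print(o["clock"],o["position"],o["eef_rot"],o["contact_force"])
f=grab("wrist"); t=grab("top"); np.savez("w7.npz",**f); np.savez("t7.npz",**t)
cv2.imwrite("pics/w7.png",np.hstack([f["color"][:,60:580],cv2.resize(t["color"][150:290,130:310],(280,218)) if 0 else cv2.copyMakeBorder(cv2.resize(t["color"][160:260,140:310],(272,160)),0,240,0,0,0)]))
W=cloud(f); h=cv2.cvtColor(f["color"],cv2.COLOR_BGR2HSV); z=W[...,2]; R2=np.hypot(W[...,0]-.4495,W[...,1]-.136)
m=(abs(z-.031)<.004)&(R2<.035); q=W[m]; print("collar",m.sum(),np.median(q[:,2]),(q.min(0)+q.max(0))/2,np.ptp(q,axis=0))
print(circ(edge(f,m,.030)))
T=cloud(t); print("caps top:",[np.round(np.nanmax(T[int(b)-3:int(b)+4,int(a)-3:int(a)+4,2]),4) for a,b in [(169,200),(201,221),(173,226),(197,194)]])
E
```

```text
12.1167 [0.44653102 0.13234728 0.09322419] [-3.13897828e+00  3.35877859e-04  1.79781462e+00] [-0.32153231  0.90601405 -0.40652245]
collar 1533 0.031008959724045354 [0.44955887 0.13467033 0.0302859 ] [0.04430351 0.04490773 0.0065593 ]
[449.6 134.9  22.2]
caps top: [np.float64(0.0455), np.float64(0.5194), np.float64(0.5874), np.float64(0.5066)]
```

View pics/w7.png

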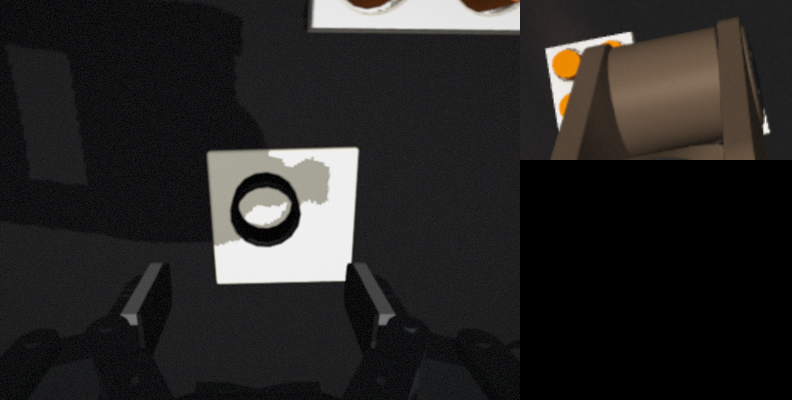

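View 9 of 12: the collar stands upright on the tile at about (265,209). Moving down over it.

Call:
{"api": "jog_arm", "payload": {
  "motion": [
    {"jaw":75,"tx":0,"ty":0,"tz":0,"rx":0,"ry":0,"rz":0},
    {"jaw":70,"tx":0,"ty":0,"tz":-10,"rx":0,"ry":0,"rz":0},
    {"jaw":65,"tx":0,"ty":0,"tz":-15,"rx":0,"ry":0,"rz":0},
    {"jaw":62,"tx":0,"ty":0,"tz":-15,"rx":0,"ry":0,"rz":0},
    {"jaw":62,"tx":0,"ty":0,"tz":-10,"rx":0,"ry":0,"rz":0},
    {"jaw":62,"tx":0,"ty":0,"tz":-5,"rx":0,"ry":0,"rz":0},
    {"jaw":62,"tx":0,"ty":0,"tz":0,"rx":0,"ry":0,"rz":0},
    {"jaw":62,"tx":0,"ty":0,"tz":0,"rx":0,"ry":0,"rz":0},
    {"jaw":62,"tx":0,"ty":0,"tz":0,"rx":0,"ry":0,"rz":0},
    {"jaw":62,"tx":0,"ty":0,"tz":0,"rx":0,"ry":0,"rz":0}
  ]
}}

```text
clock: 13.05
position: [0.4505, 0.1359, 0.038]
eef_rot: [3.141, 0.0, 1.807]
contact_force: [-0.0, -0.4, -0.3]
gripper_width: 0.724
```

```bash
python3 - <<'E'
from h import *
o=env.get_obs(); print(o["clock"],o["position"],o["eef_rot"],o["contact_force"])
f=grab("wrist"); np.savez("w8.npz",**f); W=cloud(f); z=W[...,2]; R2=np.hypot(W[...,0]-.4495,W[...,1]-.136)
m=(abs(z-.031)<.004)&(R2<.03); q=W[m]; print("collar",m.sum(),np.median(q[:,2]),(q.min(0)+q.max(0))/2,np.ptp(q,axis=0)); print(circ(edge(f,m,.030)))
E
```

```text
13.05 [0.45046308 0.13589897 0.0380029 ] [3.14053027e+00 1.68928036e-05 1.80708495e+00] [-0.04858731 -0.35624299 -0.26917592]
collar 2620 0.030931323778669917 [0.44957112 0.13482063 0.03012277] [0.04432213 0.04491529 0.00622738]
[449.6 135.1  22.4]
```

Call:
{"api": "jog_arm", "payload": {
  "motion": [
    {"jaw":62,"tx":-0.9,"ty":-0.7,"tz":-7,"rx":0,"ry":0,"rz":-0.006},
    {"jaw":62,"tx":0,"ty":0,"tz":-8,"rx":0,"ry":0,"rz":0},
    {"jaw":62,"tx":0,"ty":0,"tz":-7,"rx":0,"ry":0,"rz":0},
    {"jaw":62,"tx":0,"ty":0,"tz":-5,"rx":0,"ry":0,"rz":0},
    {"jaw":56,"tx":0,"ty":0,"tz":0,"rx":0,"ry":0,"rz":0},
    {"jaw":50,"tx":0,"ty":0,"tz":0,"rx":0,"ry":0,"rz":0},
    {"jaw":47,"tx":0,"ty":0,"tz":0,"rx":0,"ry":0,"rz":0},
    {"jaw":44,"tx":0,"ty":0,"tz":0,"rx":0,"ry":0,"rz":0},
    {"jaw":38,"tx":0,"ty":0,"tz":0,"rx":0,"ry":0,"rz":0},
    {"jaw":32,"tx":0,"ty":0,"tz":0,"rx":0,"ry":0,"rz":0}
  ],
  "force": 30
}}

```text
clock: 13.93
position: [0.4493, 0.1351, 0.0107]
eef_rot: [3.141, -0.0, 1.801]
contact_force: [-0.9, -0.6, 3.1]
gripper_width: 0.505
```

Call:
{"api": "jog_arm", "payload": {
  "motion": [
    {"jaw":32,"tx":0,"ty":0,"tz":0,"rx":0,"ry":0,"rz":0},
    {"jaw":32,"tx":0,"ty":0,"tz":0,"rx":0,"ry":0,"rz":0},
    {"jaw":32,"tx":0,"ty":0,"tz":0,"rx":0,"ry":0,"rz":0},
    {"jaw":32,"tx":0,"ty":0,"tz":2,"rx":0,"ry":0,"rz":0},
    {"jaw":32,"tx":0,"ty":0,"tz":4,"rx":0,"ry":0,"rz":0},
    {"jaw":32,"tx":0,"ty":0,"tz":8,"rx":0,"ry":0,"rz":0},
    {"jaw":32,"tx":0,"ty":0,"tz":16,"rx":0,"ry":0,"rz":0},
    {"jaw":32,"tx":0,"ty":0,"tz":20,"rx":0,"ry":0,"rz":0},
    {"jaw":32,"tx":0,"ty":0,"tz":25,"rx":0,"ry":0,"rz":0},
    {"jaw":32,"tx":0,"ty":0,"tz":25,"rx":0,"ry":0,"rz":0}
  ]
}}

```text
clock: 14.77
position: [0.4486, 0.1349, 0.1118]
eef_rot: [-3.141, -0.0, 1.801]
contact_force: [0.9, -0.1, -0.8]
gripper_width: 0.501
```

Call:
{"api": "jog_arm", "payload": {
  "motion": [
    {"jaw":32,"tx":0,"ty":0,"tz":30,"rx":0,"ry":0,"rz":0},
    {"jaw":32,"tx":0,"ty":-5,"tz":35,"rx":0,"ry":0,"rz":0},
    {"jaw":32,"tx":6,"ty":-20,"tz":30,"rx":0,"ry":0,"rz":0},
    {"jaw":32,"tx":7,"ty":-25,"tz":25,"rx":0,"ry":0,"rz":0},
    {"jaw":32,"tx":7,"ty":-30,"tz":10,"rx":0,"ry":0,"rz":0},
    {"jaw":32,"tx":7,"ty":-30,"tz":0,"rx":0,"ry":0,"rz":0},
    {"jaw":32,"tx":7,"ty":-30,"tz":0,"rx":0,"ry":0,"rz":0},
    {"jaw":32,"tx":7,"ty":-30,"tz":0,"rx":0,"ry":0,"rz":0},
    {"jaw":32,"tx":7,"ty":-30,"tz":0,"rx":0,"ry":0,"rz":0},
    {"jaw":32,"tx":7,"ty":-30,"tz":0,"rx":0,"ry":0,"rz":0}
  ]
}}

```text
clock: 15.6
position: [0.5039, -0.0965, 0.2413]
eef_rot: [3.141, 0.0, 1.801]
contact_force: [1.0, 0.2, -0.4]
gripper_width: 0.499
```

Call:
{"api": "jog_arm", "payload": {
  "motion": [
    {"jaw":32,"tx":7,"ty":-30,"tz":0,"rx":0,"ry":0,"rz":0},
    {"jaw":32,"tx":7,"ty":-30,"tz":0,"rx":0,"ry":0,"rz":0},
    {"jaw":32,"tx":7,"ty":-30,"tz":0,"rx":0,"ry":0,"rz":0},
    {"jaw":32,"tx":7,"ty":-30,"tz":0,"rx":0,"ry":0,"rz":0},
    {"jaw":32,"tx":7,"ty":-25,"tz":0,"rx":0,"ry":0,"rz":0},
    {"jaw":32,"tx":4,"ty":-20,"tz":0,"rx":0,"ry":0,"rz":0},
    {"jaw":32,"tx":5,"ty":-10,"tz":0,"rx":0,"ry":0,"rz":0},
    {"jaw":32,"tx":0,"ty":0,"tz":0,"rx":0,"ry":0,"rz":0},
    {"jaw":32,"tx":0,"ty":0,"tz":0,"rx":0,"ry":0,"rz":0},
    {"jaw":32,"tx":0,"ty":0,"tz":0,"rx":0,"ry":0,"rz":0}
  ]
}}

```text
clock: 16.43
position: [0.5477, -0.2689, 0.2405]
eef_rot: [-3.141, -0.001, 1.801]
contact_force: [0.2, -0.1, 0.5]
gripper_width: 0.506
```

```bash
python3 - <<'E'
from h import *
o=env.get_obs(); print(o["clock"],o["position"],o["eef_rot"],o["contact_force"],o["gripper_width"])
f=grab("wrist"); np.savez("w9.npz",**f); W=cloud(f); z=W[...,2]
cv2.imwrite("pics/w9.png",f["color"])
m=(z>.22)&(z<.27)&(np.hypot(W[...,0]-o["position"][0],W[...,1]-o["position"][1])<.0235); q=W[m]; print("held top z",np.median(q[:,2]),np.round(np.percentile(q,[2,98],axis=0),4))
t=grab("top"); np.savez("t9.npz",**t)
T=cloud(t); print("caps top:",[np.round(np.nanmedian(T[b-4:b+5,a-4:a+5,2]),4) for a,b in [(169,200),(201,221),(173,226),(197,194)]])
E
```

```text
16.4333 [ 0.54768442 -0.26887366  0.24054878] [-3.14126079e+00 -5.89853382e-04  1.80119277e+00] [ 0.1559241  -0.1496091   0.51592681] 0.5059333740734696
held top z 0.25721514983087923 [[ 0.5259 -0.2885  0.2388]
 [ 0.568  -0.2472  0.266 ]]
caps top: [np.float64(0.0404), np.float64(0.0403), np.float64(0.0407), np.float64(0.0404)]
```

View pics/w9.png

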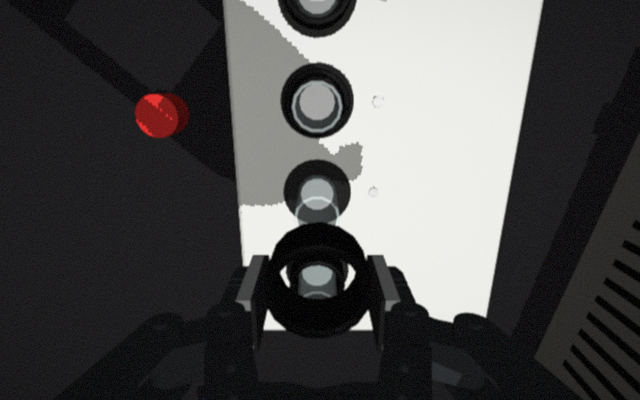

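View 10: the collar is held level at (318,280). Bare cup 3 is just ahead, with its seat at about (317,191) and rim at about (317,210). The caps all read 40.4 mm in the top view, so the new one is seated like the others. Next I'll measure the offset from the collar to the seat.

```bash
python3 - <<'E'
from h import *
from scipy.optimize import least_squares
f=dict(np.load("w9.npz")); f={k:(float(v) if v.ndim==0 else v) for k,v in f.items()}; g=cv2.GaussianBlur(cv2.cvtColor(f["color"],6),(3,3),0).astype(float)
Ci=np.linalg.inv(f["c2w"])
def proj(P):
    c=P@Ci[:3,:3].T+Ci[:3,3]; return f["cx"]+f["fx"]*c[:,0]/-c[:,2], f["cy"]-f["fy"]*c[:,1]/-c[:,2]
def fit(c0,r0,zw,angs,lo=4,hi=5,sgn=1):
    c0=np.array(c0,float)/1000
    for it in range(4):
        P=[]
        for a in angs:
            rr=np.arange(r0-lo,r0+hi,.1)/1000; L=np.c_[c0[0]+rr*np.cos(a),c0[1]+rr*np.sin(a),np.full(len(rr),zw)]
            u,v=proj(L); s=cv2.remap(g.astype(np.float32),u.astype(np.float32)[None],v.astype(np.float32)[None],1)[0]
            d=sgn*np.gradient(cv2.GaussianBlur(s[None],(9,1),0)[0]); k=np.argmax(d)
            if d[k]>.8: P.append(L[k,:2])
        P=np.array(P)*1000; r=least_squares(lambda x:np.hypot(*(P-x[:2]).T)-x[2],[*c0*1000,r0],loss="soft_l1"); c0=r.x[:2]/1000
    return np.round(r.x,2),len(P),np.round(np.abs(r.fun).mean(),2)
D=np.deg2rad; y=D(13.2)
print("seat z115",fit((548.5,-271),27,.115,D(np.arange(-10,196,4))+y))
print("cup2 collar z139",fit((540.7-8,-236.6+34.1),22.5,.139,D(np.arange(0,360,4))+y))
print("held outer top",fit((547.7,-268.9),22.5,.2555,D(np.r_[np.arange(200,345,4)])+y))
print("held outer bottom?",fit((547.7,-268.9),22.5,.2345,D(np.r_[np.arange(30,150,4)])+y))
E
```

```text
seat z115 (array([ 547.21, -271.88,   26.75]), 52, np.float64(0.11))
cup2 collar z139 (array([ 531.01, -202.32,   24.38]), 90, np.float64(0.1))
held outer top (array([ 548.16, -272.56,   22.52]), 37, np.float64(0.17))
held outer bottom? (array([ 547.71, -270.78,   22.26]), 30, np.float64(0.13))
```

Call:
{"api": "jog_arm", "payload": {
  "motion": [
    {"jaw":32,"tx":0,"ty":-1.5,"tz":-8,"rx":0,"ry":0,"rz":0},
    {"jaw":32,"tx":0,"ty":0,"tz":-12,"rx":0,"ry":0,"rz":0},
    {"jaw":32,"tx":0,"ty":0,"tz":-12,"rx":0,"ry":0,"rz":0},
    {"jaw":32,"tx":0,"ty":0,"tz":-10,"rx":0,"ry":0,"rz":0},
    {"jaw":32,"tx":0,"ty":0,"tz":-8,"rx":0,"ry":0,"rz":0},
    {"jaw":32,"tx":0,"ty":0,"tz":-4,"rx":0,"ry":0,"rz":0},
    {"jaw":32,"tx":0,"ty":0,"tz":0,"rx":0,"ry":0,"rz":0},
    {"jaw":32,"tx":0,"ty":0,"tz":0,"rx":0,"ry":0,"rz":0},
    {"jaw":32,"tx":0,"ty":0,"tz":0,"rx":0,"ry":0,"rz":0},
    {"jaw":32,"tx":0,"ty":0,"tz":0,"rx":0,"ry":0,"rz":0}
  ]
}}

```text
clock: 17.37
position: [0.5484, -0.2717, 0.187]
eef_rot: [3.141, 0.001, 1.801]
contact_force: [0.4, -0.2, -0.5]
gripper_width: 0.503
```

```bash
python3 - <<'E'
from h import *
o=env.get_obs(); print(o["clock"],o["position"],o["eef_rot"],o["contact_force"],o["gripper_width"])
f=grab("wrist"); np.savez("w10.npz",**f); s=grab("scene"); np.savez("s10.npz",**s); t=grab("top"); np.savez("t10.npz",**t)
cv2.imwrite("pics/w10.png",np.hstack([f["color"][120:400,180:460],cv2.resize(s["color"][170:310,140:300],(320,280))]))
E
```

```text
17.3667 [ 0.54840857 -0.27165336  0.18695236] [3.14087377e+00 6.59861896e-04 1.80075605e+00] [ 0.37834053 -0.24184447 -0.4653176 ] 0.5031613678130156
```

View pics/w10.png

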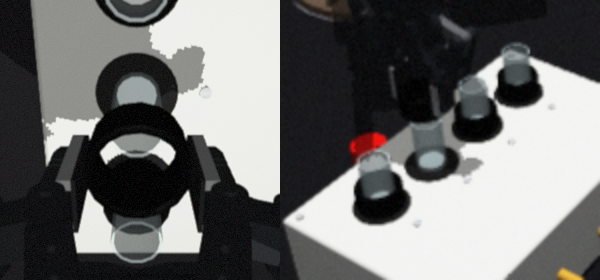

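```bash
cat > fit.py <<'E'
from h import *
from scipy.optimize import least_squares
def load(n):
    f=dict(np.load(n)); return {k:(float(v) if v.ndim==0 else v) for k,v in f.items()}
def fit(f,c0,r0,zw,angs,lo=4,hi=5,sgn=1,fixr=None):
    g=cv2.GaussianBlur(cv2.cvtColor(f["color"],6),(3,3),0).astype(np.float32); Ci=np.linalg.inv(f["c2w"]); c0=np.array(c0,float)/1000
    for it in range(4):
        P=[]
        for a in angs:
            rr=np.arange(r0-lo,r0+hi,.1)/1000; L=np.c_[c0[0]+rr*np.cos(a),c0[1]+rr*np.sin(a),np.full(len(rr),zw)]
            c=L@Ci[:3,:3].T+Ci[:3,3]; u,v=f["cx"]-f["fx"]*c[:,0]/c[:,2], f["cy"]+f["fy"]*c[:,1]/c[:,2]
            s=cv2.remap(g,u.astype(np.float32)[None],v.astype(np.float32)[None],1)[0]
            d=sgn*np.gradient(cv2.GaussianBlur(s[None],(9,1),0)[0]); k=np.argmax(d)
            if d[k]>.8: P.append(L[k,:2])
        P=np.array(P)*1000; r=least_squares(lambda x:np.hypot(*(P-x[:2]).T)-(fixr or x[2]),[*c0*1000,r0],loss="soft_l1"); c0=r.x[:2]/1000
    return np.round(r.x,2),len(P),np.round(np.abs(r.fun).mean(),2)
E
python3 - <<'E'
from fit import *
D=np.deg2rad; y=D(13.2)
f=load("w10.npz"); A=D(np.arange(0,181,4))+y
print("w10 seat",fit(f,(548,-271),27,.115,A),fit(f,(548,-271),27,.115,A,fixr=27))
B=D(np.arange(40,141,4))+y
for z in(.180,.182): print("w10 held low edge",z,fit(f,(548.4,-271.7),22.5,z,B,fixr=22.5))
for n in("s10.npz","t10.npz"):
    s=load(n)
    print(n,"seat",fit(s,(548.5,-271),27,.115,D(np.r_[np.arange(-150,30,4)] if n[0]=="s" else np.arange(0,360,4)),fixr=27))
W=cloud(f); m=(W[...,2]>.195)&(W[...,2]<.22)&(np.hypot(W[...,0]-.5484,W[...,1]+.2717)<.026)&(np.hypot(W[...,0]-.5484,W[...,1]+.2717)>.016); q=W[m]; print("held top z",np.percentile(q[:,2],[25,50,75,90]))
E
```

```text
w10 seat (array([ 547.22, -271.78,   26.79]), 46, np.float64(0.07)) (array([ 547.27, -272.04,   27.  ]), 46, np.float64(0.13))
w10 held low edge 0.18 (array([ 548.5 , -274.11,   22.5 ]), 26, np.float64(0.32))
w10 held low edge 0.182 (array([ 548.45, -273.29,   22.5 ]), 26, np.float64(0.47))
s10.npz seat (array([ 547.41, -270.3 ,   27.  ]), 45, np.float64(0.53))
t10.npz seat (array([ 548.01, -269.66,   27.  ]), 50, np.float64(0.53))
held top z [0.20187474 0.20664137 0.20761665 0.20995602]
```

Call:
{"api": "jog_arm", "payload": {
  "motion": [
    {"jaw":32,"tx":-0.8,"ty":0.3,"tz":-3,"rx":0,"ry":0,"rz":0},
    {"jaw":32,"tx":0,"ty":0,"tz":-3,"rx":0,"ry":0,"rz":0},
    {"jaw":32,"tx":0,"ty":0,"tz":-2,"rx":0,"ry":0,"rz":0},
    {"jaw":32,"tx":0,"ty":0,"tz":-2,"rx":0,"ry":0,"rz":0},
    {"jaw":32,"tx":0,"ty":0,"tz":-2,"rx":0,"ry":0,"rz":0},
    {"jaw":32,"tx":0,"ty":0,"tz":-2,"rx":0,"ry":0,"rz":0},
    {"jaw":32,"tx":0,"ty":0,"tz":-1,"rx":0,"ry":0,"rz":0},
    {"jaw":32,"tx":0,"ty":0,"tz":-1,"rx":0,"ry":0,"rz":0},
    {"jaw":32,"tx":0,"ty":0,"tz":0,"rx":0,"ry":0,"rz":0},
    {"jaw":32,"tx":0,"ty":0,"tz":0,"rx":0,"ry":0,"rz":0}
  ]
}}

```text
clock: 18.35
position: [0.5473, -0.2712, 0.1704]
eef_rot: [-3.142, -0.0, 1.801]
contact_force: [-0.8, 0.1, 0.7]
gripper_width: 0.504
```

Call:
{"api": "jog_arm", "payload": {
  "motion": [
    {"jaw":32,"tx":0,"ty":0,"tz":-2,"rx":0,"ry":0,"rz":0},
    {"jaw":32,"tx":0,"ty":0,"tz":-3,"rx":0,"ry":0,"rz":0},
    {"jaw":32,"tx":0,"ty":0,"tz":-3,"rx":0,"ry":0,"rz":0},
    {"jaw":32,"tx":0,"ty":0,"tz":-3,"rx":0,"ry":0,"rz":0},
    {"jaw":32,"tx":0,"ty":0,"tz":-3,"rx":0,"ry":0,"rz":0},
    {"jaw":32,"tx":0,"ty":0,"tz":-3,"rx":0,"ry":0,"rz":0},
    {"jaw":32,"tx":0,"ty":0,"tz":-2,"rx":0,"ry":0,"rz":0},
    {"jaw":32,"tx":0,"ty":0,"tz":-1,"rx":0,"ry":0,"rz":0},
    {"jaw":32,"tx":0,"ty":0,"tz":0,"rx":0,"ry":0,"rz":0},
    {"jaw":32,"tx":0,"ty":0,"tz":0,"rx":0,"ry":0,"rz":0}
  ]
}}

```text
clock: 19.18
position: [0.5473, -0.2712, 0.1504]
eef_rot: [-3.142, -0.0, 1.801]
contact_force: [0.7, -0.7, -0.6]
gripper_width: 0.51
```

```bash
python3 - <<'E'
from fit import *
o=env.get_obs(); print(o["clock"],o["position"],o["contact_force"],o["ft_torque"])
f=grab("wrist"); np.savez("w11.npz",**f); cv2.imwrite("pics/w11.png",cv2.resize(f["color"][150:400,200:440],None,fx=2.4,fy=2.4,interpolation=cv2.INTER_CUBIC))
E
```

```text
19.1833 [ 0.54727083 -0.27116707  0.1503732 ] [ 0.74336914 -0.74152704 -0.58115213] [ 0.01268736 -0.01134227  0.02201079]
```

View pics/w11.png

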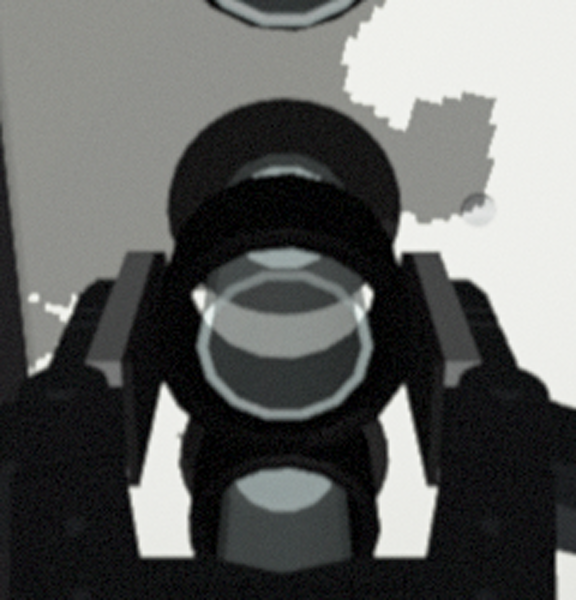

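View 12: the cup rim (centre column about 285) is centred inside the collar (about 284), with no contact force. Lowering on.

Call:
{"api": "jog_arm", "payload": {
  "motion": [
    {"jaw":32,"tx":0,"ty":0,"tz":-2,"rx":0,"ry":0,"rz":0},
    {"jaw":32,"tx":0,"ty":0,"tz":-4,"rx":0,"ry":0,"rz":0},
    {"jaw":32,"tx":0,"ty":0,"tz":-4,"rx":0,"ry":0,"rz":0},
    {"jaw":32,"tx":0,"ty":0,"tz":-4,"rx":0,"ry":0,"rz":0},
    {"jaw":32,"tx":0,"ty":0,"tz":-4,"rx":0,"ry":0,"rz":0},
    {"jaw":32,"tx":0,"ty":0,"tz":-4,"rx":0,"ry":0,"rz":0},
    {"jaw":32,"tx":0,"ty":0,"tz":-3,"rx":0,"ry":0,"rz":0},
    {"jaw":32,"tx":0,"ty":0,"tz":-2,"rx":0,"ry":0,"rz":0},
    {"jaw":32,"tx":0,"ty":0,"tz":0,"rx":0,"ry":0,"rz":0},
    {"jaw":32,"tx":0,"ty":0,"tz":0,"rx":0,"ry":0,"rz":0}
  ]
}}

```text
clock: 20.07
position: [0.5472, -0.2711, 0.1233]
eef_rot: [-3.141, -0.0, 1.801]
contact_force: [-0.8, 0.8, -0.2]
gripper_width: 0.502
```

Call:
{"api": "jog_arm", "payload": {
  "motion": [
    {"jaw":32,"tx":0,"ty":0,"tz":-0.4,"rx":0,"ry":0,"rz":0},
    {"jaw":32,"tx":0,"ty":0,"tz":-0.4,"rx":0,"ry":0,"rz":0},
    {"jaw":32,"tx":0,"ty":0,"tz":-0.4,"rx":0,"ry":0,"rz":0},
    {"jaw":32,"tx":0,"ty":0,"tz":-0.3,"rx":0,"ry":0,"rz":0},
    {"jaw":32,"tx":0,"ty":0,"tz":-0.3,"rx":0,"ry":0,"rz":0},
    {"jaw":32,"tx":0,"ty":0,"tz":0,"rx":0,"ry":0,"rz":0},
    {"jaw":32,"tx":0,"ty":0,"tz":0,"rx":0,"ry":0,"rz":0},
    {"jaw":32,"tx":0,"ty":0,"tz":0,"rx":0,"ry":0,"rz":0},
    {"jaw":32,"tx":0,"ty":0,"tz":0,"rx":0,"ry":0,"rz":0},
    {"jaw":32,"tx":0,"ty":0,"tz":0,"rx":0,"ry":0,"rz":0}
  ]
}}

```text
clock: 20.9
position: [0.5473, -0.2712, 0.1216]
eef_rot: [3.142, 0.0, 1.801]
contact_force: [1.2, 0.9, -0.7]
gripper_width: 0.505
```

Call:
{"api": "jog_arm", "payload": {
  "motion": [
    {"jaw":32,"tx":0,"ty":0,"tz":-0.4,"rx":0,"ry":0,"rz":0},
    {"jaw":32,"tx":0,"ty":0,"tz":-0.3,"rx":0,"ry":0,"rz":0},
    {"jaw":32,"tx":0,"ty":0,"tz":-0.3,"rx":0,"ry":0,"rz":0},
    {"jaw":32,"tx":0,"ty":0,"tz":0,"rx":0,"ry":0,"rz":0},
    {"jaw":32,"tx":0,"ty":0,"tz":0,"rx":0,"ry":0,"rz":0},
    {"jaw":32,"tx":0,"ty":0,"tz":0,"rx":0,"ry":0,"rz":0},
    {"jaw":32,"tx":0,"ty":0,"tz":0,"rx":0,"ry":0,"rz":0},
    {"jaw":32,"tx":0,"ty":0,"tz":0,"rx":0,"ry":0,"rz":0},
    {"jaw":32,"tx":0,"ty":0,"tz":0,"rx":0,"ry":0,"rz":0},
    {"jaw":32,"tx":0,"ty":0,"tz":0,"rx":0,"ry":0,"rz":0}
  ]
}}

```text
clock: 21.73
position: [0.5472, -0.2712, 0.1206]
eef_rot: [-3.142, -0.0, 1.801]
contact_force: [0.3, 0.1, -1.1]
gripper_width: 0.504
```

Call:
{"api": "jog_arm", "payload": {
  "motion": [
    {"jaw":32,"tx":0,"ty":0,"tz":-0.3,"rx":0,"ry":0,"rz":0},
    {"jaw":32,"tx":0,"ty":0,"tz":0,"rx":0,"ry":0,"rz":0},
    {"jaw":32,"tx":0,"ty":0,"tz":-0.3,"rx":0,"ry":0,"rz":0},
    {"jaw":32,"tx":0,"ty":0,"tz":0,"rx":0,"ry":0,"rz":0},
    {"jaw":32,"tx":0,"ty":0,"tz":-0.2,"rx":0,"ry":0,"rz":0},
    {"jaw":32,"tx":0,"ty":0,"tz":0,"rx":0,"ry":0,"rz":0},
    {"jaw":32,"tx":0,"ty":0,"tz":0,"rx":0,"ry":0,"rz":0},
    {"jaw":32,"tx":0,"ty":0,"tz":0,"rx":0,"ry":0,"rz":0},
    {"jaw":32,"tx":0,"ty":0,"tz":0,"rx":0,"ry":0,"rz":0},
    {"jaw":32,"tx":0,"ty":0,"tz":0,"rx":0,"ry":0,"rz":0}
  ]
}}

```text
clock: 22.57
position: [0.5473, -0.2712, 0.1198]
eef_rot: [-3.142, 0.0, 1.801]
contact_force: [-1.1, 0.5, -0.0]
gripper_width: 0.507
```

Call:
{"api": "jog_arm", "payload": {
  "motion": [
    {"jaw":32,"tx":0,"ty":0,"tz":-0.3,"rx":0,"ry":0,"rz":0},
    {"jaw":32,"tx":0,"ty":0,"tz":0,"rx":0,"ry":0,"rz":0},
    {"jaw":32,"tx":0,"ty":0,"tz":-0.3,"rx":0,"ry":0,"rz":0},
    {"jaw":32,"tx":0,"ty":0,"tz":0,"rx":0,"ry":0,"rz":0},
    {"jaw":32,"tx":0,"ty":0,"tz":-0.2,"rx":0,"ry":0,"rz":0},
    {"jaw":32,"tx":0,"ty":0,"tz":0,"rx":0,"ry":0,"rz":0},
    {"jaw":32,"tx":0,"ty":0,"tz":0,"rx":0,"ry":0,"rz":0},
    {"jaw":32,"tx":0,"ty":0,"tz":0,"rx":0,"ry":0,"rz":0},
    {"jaw":32,"tx":0,"ty":0,"tz":0,"rx":0,"ry":0,"rz":0},
    {"jaw":32,"tx":0,"ty":0,"tz":0,"rx":0,"ry":0,"rz":0}
  ]
}}

```text
clock: 23.4
position: [0.5473, -0.2712, 0.1197]
eef_rot: [3.141, 0.0, 1.801]
contact_force: [-3.5, 1.7, 13.1]
gripper_width: 0.503
```

```bash
python3 - <<'E'
from fit import *
o=env.get_obs(); print(o["clock"],o["position"],o["contact_force"],o["ft_torque"])
f=grab("wrist"); np.savez("w12.npz",**f); s=grab("scene"); np.savez("s12.npz",**s)
W=cloud(f); X=np.array([[.5472,-.2712],[.5327+.0,-.2025]])
for c in X:
    d=np.hypot(W[...,0]-c[0],W[...,1]-c[1]); q=W[(d>.0185)&(d<.0225)&(W[...,2]>.125)&(W[...,2]<.15)]; print(len(q),np.percentile(q[:,2],[10,50,75,90]).round(4))
E
```

```text
23.4 [ 0.547338   -0.27119312  0.11968255] [-3.53558681  1.73880683 13.0551544 ] [0.29522012 0.61591252 0.01833086]
3320 [0.1291 0.1396 0.1404 0.141 ]
1938 [0.1391 0.1402 0.1407 0.1411]
```

There is 13 N of seat contact, and the collar top reads about 140 mm, the same as the neighbouring fitted collar. Releasing.

Call:
{"api": "jog_arm", "payload": {
  "motion": [
    {"jaw":43,"tx":0,"ty":0,"tz":0.5,"rx":0,"ry":0,"rz":0},
    {"jaw":45,"tx":0,"ty":0,"tz":0,"rx":0,"ry":0,"rz":0},
    {"jaw":47,"tx":0,"ty":0,"tz":0,"rx":0,"ry":0,"rz":0},
    {"jaw":50,"tx":0,"ty":0,"tz":0,"rx":0,"ry":0,"rz":0},
    {"jaw":54,"tx":0,"ty":0,"tz":0,"rx":0,"ry":0,"rz":0},
    {"jaw":58,"tx":0,"ty":0,"tz":0,"rx":0,"ry":0,"rz":0},
    {"jaw":62,"tx":0,"ty":0,"tz":0,"rx":0,"ry":0,"rz":0},
    {"jaw":62,"tx":0,"ty":0,"tz":0,"rx":0,"ry":0,"rz":0},
    {"jaw":62,"tx":0,"ty":0,"tz":4,"rx":0,"ry":0,"rz":0},
    {"jaw":62,"tx":0,"ty":0,"tz":8,"rx":0,"ry":0,"rz":0}
  ]
}}

```text
clock: 24.33
position: [0.5468, -0.2709, 0.1311]
eef_rot: [-3.14, -0.001, 1.801]
contact_force: [-0.1, -0.6, -0.0]
gripper_width: 0.729
```

Call:
{"api": "jog_arm", "payload": {
  "motion": [
    {"jaw":62,"tx":0,"ty":0,"tz":10,"rx":0,"ry":0,"rz":0},
    {"jaw":62,"tx":0,"ty":0,"tz":15,"rx":0,"ry":0,"rz":0},
    {"jaw":62,"tx":0,"ty":0,"tz":20,"rx":0,"ry":0,"rz":0},
    {"jaw":62,"tx":0,"ty":0,"tz":20,"rx":0,"ry":0,"rz":0},
    {"jaw":62,"tx":0,"ty":0,"tz":25,"rx":0,"ry":0,"rz":0},
    {"jaw":62,"tx":0,"ty":0,"tz":25,"rx":0,"ry":0,"rz":0},
    {"jaw":62,"tx":0,"ty":0,"tz":10,"rx":0,"ry":0,"rz":0},
    {"jaw":62,"tx":0,"ty":0,"tz":0,"rx":0,"ry":0,"rz":0},
    {"jaw":62,"tx":0,"ty":0,"tz":0,"rx":0,"ry":0,"rz":0},
    {"jaw":62,"tx":0,"ty":0,"tz":0,"rx":0,"ry":0,"rz":0}
  ]
}}

```text
clock: 25.17
position: [0.5468, -0.2709, 0.2558]
eef_rot: [-3.141, -0.001, 1.801]
contact_force: [0.5, 0.3, -0.3]
gripper_width: 0.726
```

```bash
python3 - <<'E'
from fit import *
o=env.get_obs(); print(o["clock"],o["position"],o["contact_force"])
f=grab("wrist"); t=grab("top"); W=cloud(f); T=cloud(t)
D=np.deg2rad
for c in [(547.4,-271.5),(531.5,-203.5)]:
    c,n,e=fit(f,c,22.5,.139,D(np.arange(0,360,4)),fixr=22.5); x=c[:2]/1000
    d=W[...,:2]-x; r=np.linalg.norm(d,axis=-1); m=(r>.0185)&(r<.022)&(W[...,2]>.13)&(W[...,2]<.15); q=W[m]
    A=np.c_[q[:,:2]-x,np.ones(len(q))]; k=np.linalg.lstsq(A,q[:,2],rcond=None)[0]
    print("collar",c[:2],e,"z",np.median(q[:,2]).round(4),"tilt deg",np.rad2deg(k[:2]).round(1))
print("caps top:",[np.round(np.nanmedian(T[b-4:b+5,a-4:a+5,2]),4) for a,b in [(169,200),(201,221),(173,226),(197,194)]])
E
```

```text
25.1667 [ 0.54677536 -0.27089732  0.25577194] [ 0.47428257  0.31869577 -0.33461429]
collar [ 546.51 -269.16] 2.32 z 0.1398 tilt deg [ 1.4 -5.9]
collar [ 530.99 -202.57] 2.0 z 0.1402 tilt deg [ 0.1 -0.1]
caps top: [np.float64(0.0404), np.float64(0.0405), np.float64(0.0408), np.float64(0.0404)]
```

The collar's tilt fit is doubtful from this oblique view, where glass hides one side. I'll shift one cup pitch so cup 3 is seen exactly as cup 2 was.

Call:
{"api": "jog_arm", "payload": {
  "motion": [
    {"jaw":62,"tx":2,"ty":-8,"tz":0,"rx":0,"ry":0,"rz":0},
    {"jaw":62,"tx":4,"ty":-15,"tz":0,"rx":0,"ry":0,"rz":0},
    {"jaw":62,"tx":4,"ty":-20,"tz":0,"rx":0,"ry":0,"rz":0},
    {"jaw":62,"tx":4,"ty":-15,"tz":0,"rx":0,"ry":0,"rz":0},
    {"jaw":62,"tx":2,"ty":-10,"tz":0,"rx":0,"ry":0,"rz":0},
    {"jaw":62,"tx":0,"ty":0,"tz":0,"rx":0,"ry":0,"rz":0},
    {"jaw":62,"tx":0,"ty":0,"tz":0,"rx":0,"ry":0,"rz":0},
    {"jaw":62,"tx":0,"ty":0,"tz":0,"rx":0,"ry":0,"rz":0},
    {"jaw":62,"tx":0,"ty":0,"tz":0,"rx":0,"ry":0,"rz":0},
    {"jaw":62,"tx":0,"ty":0,"tz":0,"rx":0,"ry":0,"rz":0}
  ]
}}

```text
clock: 26.1
position: [0.5632, -0.3385, 0.2566]
eef_rot: [-3.142, -0.0, 1.801]
contact_force: [-1.6, 0.3, 0.1]
gripper_width: 0.727
```

```bash
python3 - <<'E'
from fit import *
o=env.get_obs(); print(o["clock"],o["position"])
f=grab("wrist"); W=cloud(f); D=np.deg2rad
for c in [(547.3,-271.7),(531.3,-203)]:
    c,n,e=fit(f,c,22.5,.139,D(np.arange(0,360,4)),lo=3,hi=7); x=c[:2]/1000
    d=W[...,:2]-x; r=np.linalg.norm(d,axis=-1); m=(r>.0188)&(r<.0215)&(W[...,2]>.125)&(W[...,2]<.15); q=W[m]
    A=np.c_[q[:,:2]-x,np.ones(len(q))]; k=np.linalg.lstsq(A,q[:,2],rcond=None)[0]
    print("collar",c,e,"z",np.percentile(q[:,2],[5,50,95]).round(4),"tilt deg",np.rad2deg(k[:2]).round(1))
E
```

```text
26.1 [ 0.56322994 -0.33854795  0.25662271]
collar [ 546.9  -270.69   24.48] 0.08 z [0.1389 0.1403 0.1414] tilt deg [-0.  -0.3]
collar [ 532.2  -208.2    24.58] 0.09 z [0.1271 0.1394 0.141 ] tilt deg [-8.5 32.8]
```

```bash
python3 -c "
from cell import env
print(env.finish_job())"
```

```text
the job is handed in; nothing more can be done
None
```

The job is done and handed in at about 26 s of the 72 s allowed. I lifted the orange cap off the third cup and set it mouth down in the white rack's free well. I then lowered the spare black collar over that cup onto its seat.

Last checks:
- **Cap:** its top reads 40.4 mm in the top view, against 40.4–40.8 mm for the parked caps.
- **Collar:** its top reads 140.3 mm, against about 140.2 mm for the fitted neighbour, with a tilt of 0.3° or less.
- **Forces:** the readings at the ends of the moves peaked at about 10 N seating the cap and 13 N seating the collar. Nothing showed while the collar slid down over the glass.
- **Clearance:** at hand-in the gripper was open and clear above the deck.

Two readings disagreed:
- **Collar tilt:** a first reading of the collar from an oblique view gave a 5.9° tilt. I put this down to the glass hiding one side. When I looked again from one cup further along, the collar read flat, though the neighbouring collar then gave the same kind of false tilt.
- **Position estimates:** the cameras differed by about 1–2.5 mm on the well and the seat, so I used values between them, within the 3 mm play.

I used all 12 picture views before the last checks, so those are from measurements only.

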